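Put the padlock away in the stock case with the folding lid stay

ROBOT

A 6-joint arm with a two-finger parallel gripper is mounted at the origin on the work surface. World frame = base frame: x ahead of the robot, y to its left, z up, the work surface at z = 0. Lengths are in m, angles in rad, forces in N, time in s.
With the tool pointing down it reaches from about 0.375 to 0.9 m from the base axis. Payload 3.1 kg.
Tool frame: the origin (TCP) lies on the centre line of the jaws, within the pads' length; the fingertips stand 19 mm ahead of it and the grasp point (between the pads) is the TCP; z points along the fingers, y is the direction in which the jaws open and shut (so a half turn about z gives the same grasp; the last joint's range is limited). The gripper opens to 85 mm and grips with 20 to 120 N. Pads are 22 mm wide; open, the fingers measure 114 mm over their backs; the gripper's body (76 mm by 85 mm) begins 54 mm behind the grasp point. The pads swing forward as they close: fully open they stand 13 mm farther back than shut.
Start: joints at [0.99, 0.527, 1.433, -0, 1.181, -0.178], TCP at [0.245, 0.575, 0.25] pointing down, gripper open.
Joint ranges: [-3.08, 3.08], [-0.75, 2.2], [0.22, 2.44], [-1.43, 4.57], [0, 2.65], [-2.85, 2.85]. Speed limits (rad/s): [2.79, 2.79, 3.14, 3.14, 3.14, 3.14].

INTERFACE

Orientations are given as a unit quaternion [x, y, z, w].
In Python, from station import manip, imaging, workorder gives the robot as it stands.
- The arm moves only by the shell command python3 -m creep 'ROWS' [FORCE]. ROWS is a JSON object of lists of equal length, an entry for each row: "claw": the finger opening in cm, from 0 to 8.54; "dp": the shift along the tool's x, y, z in cm, a list of three; "roll": the turn about the tool's z in rad. In form: {"claw": [claw, ...], "dp": [[dx, dy, dz], ...], "roll": [roll, ...]}. A call has 1 to 12 rows; each row is the pose to reach, as a shift and turn from the pose commanded when the call began, along the tool's axes at that moment; what a row does not reach only later rows make up. A row lasts 1/10 s, in which the tool goes at most 50 mm and 8.59 degrees, less where a joint would pass 70% of its speed; a pose out of reach is approached as far as the arm can. A call with a gripper value outside its range is refused whole. The fingers move at their own pace and stop on an object; FORCE is the grip in N (left out, the last holds). Time passes only in rows, so rows that repeat a pose let the fingers close. It gives the time, the measured TCP pose, the force and the opening at its end, in the units of the state.
- manip.sense(): the state, without advancing time (a new reading comes with each control period).
- imaging.snapshot(name): name is "scene" or "top" or "wrist"; returns a dict with "image" (480x640x3 uint8, red, green, blue), "z_map" (480x640 float32, m along the optical axis (not along the pixel's ray), 0 where there is no reading), "vfov" (degrees; the focal length in pixels is half the picture's height over the tangent of half this angle, whatever the lens; pixels are square), "cx", "cy" (the principal point, pixels), "R" (3x3) and "t" (3): a world point X has camera coordinates R X + t. Camera axes: x right, y down, z forward; pixel columns grow to the right and rows downward; lengths in m; the calibration is good to about 2 mm. The wrist camera is an equidistant fisheye: a pixel r from the principal point sees the ray r / f radians off the axis. A picture is of the moment at which its call begins.
- workorder.sign_off(): hands the job in, once; it reports no verdict.
The state is a dict: "t": time; "q": joint angles; "qd": joint speeds; "tau": joint torques, N m; "tcp_pos": TCP position; "tool_rot": TCP orientation; "force": force on the tool from outside, world axes, zero at the start; "ft_torque": the same for the moment, N m; "finger_gap": opening from 0.0 (shut) to 1.0 (fully open).
Only numpy, scipy, OpenCV 4.12 (cv2) and the standard library are available. Lean on these libraries where they do the work, as an engineer would, in place of code of your own. Each camera call takes 0.05 s, during which the arm holds its last target.

TASK

Put the brass padlock away in the grey stock case. Raise the lid by its bar handle until the folding stay at its side snaps past straight and holds the lid by itself, never pulling so hard that the stay's clamped foot slips; then stand the padlock upright on the floor of the case and let go of it. With the lid still locked open, press lightly on the peg at the stay's joint to break it without letting the lid drop, then lower the lid gently until it is fully shut, leaving everything else where it is.

Things in the scene. Friction and masses are not known exactly. Their poses are not given: they have to be found in the camera images.
- case: Grey steel case fixed to the bench: open-topped box 175 (x, depth) x 260 (y, width) x 90 (z) mm, walls and floor 4 mm. Origin: centre of its underside. Its -x side is the front (handle, towards the robot), the lid hinges along its far (+x) top edge, the folding stay is outside its -y end. A carton stands in the +y half; the floor at case y -115 to +10 mm is empty.
- hinge (a point): Middle of the lid's hinge line (along case y), at (87.5, 0, 92) mm in the case frame. The hinge is stiff (0.42 N m): with the stay broken the lid stays where it is left above about 1.05 rad, but falls shut from lower if let go.
- lid (a joint): Lid angle in rad: 0 shut, grows as it opens. Grey plate 175 x 260 x 8 mm, 0.7 to 0.9 kg; raising it by the handle takes 2 to 6 N. Its stay locks at an angle that differs from start to start, about 1.25 to 1.36 rad; while the stay passes straight the lid is 0.015 rad higher, and there an upward pull meets a firm stop.
- handle (a point): Middle of the lid's handle: round steel bar 10 mm thick, 110 mm long, parallel to the hinge line, 38 mm beyond the lid's front edge, 213 mm from the hinge line; 96 mm above the bench when shut. Can be pinched from above, fingers in front and behind; it rolls in the grip as the lid turns. It circles the hinge line at 213 mm, starting 4 mm above its level.
- stay_up (a joint): Angle at the stay's middle joint, rad: 0 (+-0.1) folded, lid shut; 2.56 straight; 2.84 at its stop past straight = locked. A light spring urges it to the stop. An upward pull on the lid holds it straight (2.56 to 2.65), not locked: it snaps over when the pull is eased and the lid sinks 4 mm at the handle. Once broken it re-locks by itself if let go above 2.2, and stays broken below 2.05.
- stay_foot (a point): Pivot of the stay's lower link, on a small clamped plate outside the case's -y wall, level with the hinge line and 125 to 135 mm in front of it (differs from start to start). The clamp holds by friction: more than about 15 N at the handle, up or down against the straight or locked stay, makes the plate slip along the wall.
- knuckle (a point): Middle of the release peg at the middle of the stay: bare steel, 20 mm thick, 45 mm long, parallel to the hinge line, its middle 36 mm off the -y wall, 69.5 mm from stay_foot. Locked, it is some 50 mm above the rim. Pressed down and away from the robot (square to the lower link, 5 to 10 N) it passes straight after 10 mm; after 35 to 42 mm the stay is broken with the lid still at 1.1 to 1.25 rad.
- stay_low: The stay's lower link with the release peg. Origin: its pivot at stay_foot; x runs along the link towards the knuckle.
- padlock: Closed brass padlock standing on its flat base: body 22 (x) x 46 (y) x 38 (z) mm with a steel shackle hoop above it along y, total height 61 mm, 0.18 to 0.29 kg. Origin: centre of the base. Grip it across the 22 mm.
- blank_carton: Plain cardboard carton 110 x 85 x 40 mm standing in the +y half of the case. Leave alone. Origin: centre of its underside.
- oil_tin: Aluminium tin, 56 mm thick, 85 mm tall. Leave alone. Origin: centre of its base.
- lock_body: Brass lock body 34 x 70 x 30 mm lying flat with a low steel button of 24 mm on top, no shackle. Leave alone. Origin: centre of its underside.
- screwdriver: Screwdriver lying on the bench, black handle. Leave alone. Origin: under its middle.
- mug: White mug, 80 mm wide, 90 mm tall. Leave alone. Origin: centre of its base.
- key_tray: Grey divided tray 100 x 150 x 30 mm. Leave alone. Origin: centre of its underside.
Not all that is in view belongs to the job. Leave any pink or white look-alike of the padlock alone.

How it is judged:
By the outcome, as a careful person would: the job done as asked, in the order asked, and still so for the second after the job is handed in, with the robot touching nothing.
It also fails if it takes over 72 s, if anything falls off the work surface, if the arm or the gripper's body presses on something with over 40 N, if the wrist force passes 120 N, or if a joint passes its speed limit or range.

## Working session

There is one attempt and no reset: what is moved stays moved. The work goes in short steps, Python scripts to look and compute and a shell command to move; the robot and the scene stay as the last step left them, time stands still between calls to the robot, and variables do not carry over. Pictures are saved under pics/ and viewed, and the job is handed in when it is done.

```bash
ls; mkdir -p pics
cat > h.py <<'E'
import numpy as np, cv2
from station import manip, imaging, workorder
def snap(name,fn=None):
    s=imaging.snapshot(name)
    if fn: cv2.imwrite('pics/'+fn,cv2.cvtColor(s['image'],cv2.COLOR_RGB2BGR))
    np.savez('last_%s.npz'%name,**s)
    return s
def load(name): 
    return {k:(v if v.ndim else v.item()) for k,v in np.load('last_%s.npz'%name,allow_pickle=True).items()}
def cloud(s):
    h,w=s['z_map'].shape; f=h/2/np.tan(np.radians(s['vfov'])/2)
    u,v=np.meshgrid(np.arange(w),np.arange(h)); z=s['z_map'].astype(float)
    P=np.stack([(u-s['cx'])/f*z,(v-s['cy'])/f*z,z],-1)
    return (P-np.array(s['t']))@np.array(s['R'])   # R^T (P-t)
E
python3 - <<'E'
from h import *
a=snap('scene','s0.png');b=snap('top','t0.png');c=snap('wrist','w0.png')
for s in(a,b,c): print(s['vfov'],s['cx'],s['cy'],np.round(s['R'],3).tolist(),np.round(s['t'],3))
print(manip.sense())
E
```

```text
pics
42.798740705420414 323.091889849798 235.80795759616865 [[-0.384, 0.923, -0.002], [0.773, 0.32, -0.547], [-0.505, -0.212, -0.837]] [ 0.223 -0.402  1.725]
44.09614015932456 316.5577358935047 231.49013630120646 [[0.021, -1.0, 0.017], [-0.992, -0.023, -0.124], [0.125, -0.014, -0.992]] [-0.031  0.562  1.549]
65.70646984690485 329.2038512226498 238.39533301845614 [[0.391, 0.92, -0.003], [0.887, -0.376, 0.27], [0.247, -0.108, -0.963]] [-0.624 -0.035  0.38 ]
{'t': 0.15, 'q': array([ 9.89490473e-01,  5.28266124e-01,  1.43360100e+00,  1.34869877e-05,
        1.18140720e+00, -1.78504145e-01]), 'qd': array([-9.66385160e-04, -3.07924410e-03, -2.48673749e-03, -1.29149517e-03,
        1.46693418e-03,  1.76537535e-05]), 'tau': array([ 8.02162431e-04, -4.42744052e+01, -1.78275239e+01, -2.08898773e-04,
        5.58091429e-03, -8.25941214e-06]), 'tcp_pos': array([0.24468355, 0.57455432, 0.24955232]), 'tool_rot': array([ 2.00044509e-01,  9.79786450e-01, -7.78571434e-04, -3.17600907e-04]), 'force': array([0.28858613, 0.61690884, 0.33016124]), 'ft_torque': array([0.04776205, 0.00226626, 0.00583587]), 'finger_gap': 1.001706367919585}
```

View pics/s0.png

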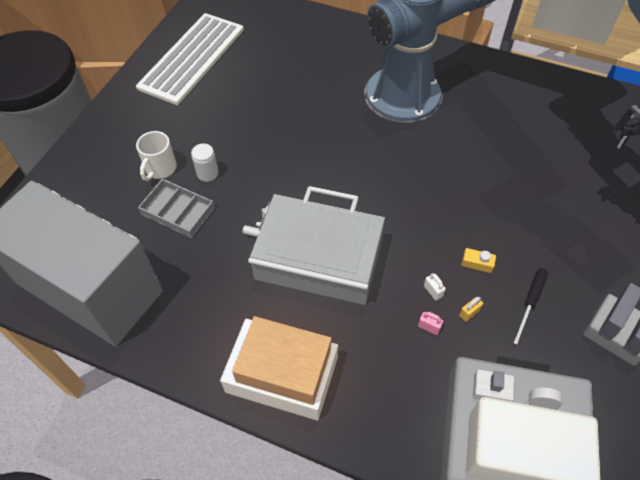

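View pics/t0.png

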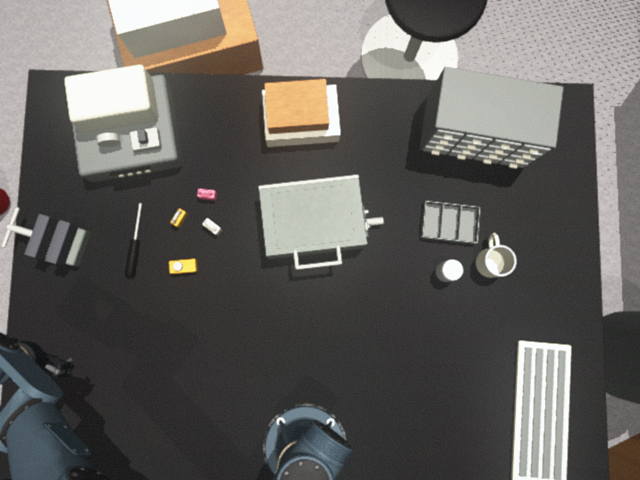

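Candidates in the scene view: the yellow item at (472,309) shows a hoop. The white one at (435,287) and the pink one at (431,323) are look-alikes, and the yellow one at (479,261) is the lock body, with a button and no hoop. The brass padlock should be (472,309), so I'll confirm that in a crop.

Run:
```python
from h import *
s=load('scene'); b=load('top')
im=cv2.cvtColor(s['image'],cv2.COLOR_RGB2BGR)
c1=cv2.resize(im[240:345,400:520],None,fx=4,fy=4,interpolation=cv2.INTER_CUBIC)
cv2.imwrite('pics/c1.png',c1)
ib=cv2.cvtColor(b['image'],cv2.COLOR_RGB2BGR)
cv2.imwrite('pics/c2.png',cv2.resize(ib[165:280,250:400],None,fx=5,fy=5,interpolation=cv2.INTER_CUBIC))
for n,S in(('s',s),('t',b)):
    P=cloud(S); hsv=cv2.cvtColor(S['image'],cv2.COLOR_RGB2HSV)
    m=(hsv[...,0]>15)&(hsv[...,0]<35)&(hsv[...,1]>120)&(P[...,2]<0.09)&(P[...,2]>0.008)&(P[...,0]>.3)
    k,l,st,ce=cv2.connectedComponentsWithStats(m.astype(np.uint8))
    for i in range(1,k):
        if st[i,4]>40:
            q=P[l==i]; print(n,st[i],ce[i].round(),q.mean(0).round(4),q[:,2].max().round(4))
            t=q[q[:,2]>0.027]; 
            r=cv2.minAreaRect((t[:,:2]*1000).astype(np.float32)); print(r)
    print([P[y,x].round(4) for x,y in (([320,240],[250,231]) if n=='s' else ([315,215],[376,221]))])
```

```text
s [462 248  34  24 452] [478. 260.] [0.4696 0.3354 0.0255] 0.0361
((463.772705078125, 337.9651184082031), (37.80481719970703, 69.61801147460938), 6.814882755279541)
s [460 301  23  19 202] [471. 310.] [0.6014 0.3546 0.03  ] 0.0442
((594.2781372070312, 354.8852233886719), (21.758420944213867, 45.65059280395508), 57.38957214355469)
[array([0.6066, 0.0039, 0.1083]), array([ 0.6017, -0.176 ,  0.0332])]
t [170 209  18  19 123] [180. 219.] [0.5892 0.3476 0.0325] 0.0463
((592.4769897460938, 352.1867980957031), (23.173961639404297, 45.65987014770508), 60.384483337402344)
t [169 259  28  15 283] [184. 266.] [0.4623 0.3302 0.0292] 0.0392
((462.7596740722656, 335.571044921875), (33.37724685668945, 71.3308334350586), 6.798109531402588)
[array([ 0.5954, -0.0131,  0.1083]), array([ 0.5936, -0.1776,  0.0396])]
```

Run:
```python
from h import *
# lid plane points, both views; case rect
for n in('scene','top'):
    S=load(n);P=cloud(S)
    z=P[...,2]
    u=(P[...,0]>.3)&(P[...,0]<.9)&(P[...,1]>-.35)&(P[...,1]<.35)
    for lo,hi in((.088,.106),(.03,.088)):
        m=(u&(z>lo)&(z<hi)&(S['z_map']>0)).astype(np.uint8)
        k,l,st,ce=cv2.connectedComponentsWithStats(m)
        for i in range(1,k):
            if st[i,4]>150:
                q=P[l==i]; print(n,lo,st[i],q.mean(0).round(4),q.min(0).round(3),q.max(0).round(3),cv2.minAreaRect((q[:,:2]*1000).astype(np.float32)))
```

```text
scene 0.088 [ 249  186  136  103 8948] [ 0.5987 -0.0035  0.0997] [ 0.456 -0.155  0.088] [0.707 0.136 0.106] ((576.8768310546875, -15.085189819335938), (232.69252014160156, 275.75604248046875), 7.737279415130615)
scene 0.088 [122 267  32  39 213] [ 0.8522 -0.3059  0.097 ] [ 0.803 -0.315  0.088] [ 0.899 -0.297  0.106] ((851.324951171875, -306.5126037597656), (7.474937438964844, 97.27965545654297), 81.55660247802734)
scene 0.03 [206 150  12  23 163] [ 0.4686 -0.345   0.0603] [ 0.446 -0.35   0.03 ] [ 0.486 -0.34   0.087] ((465.9803771972656, -344.8381042480469), (40.73560333251953, 9.875712394714355), 0.35966596007347107)
scene 0.03 [ 252  225  132   75 1158] [0.6688 0.0201 0.052 ] [ 0.491 -0.123  0.03 ] [0.699 0.136 0.088] ((649.0743408203125, 43.4290771484375), (149.15106201171875, 311.78753662109375), 41.06379318237305)
scene 0.03 [464 248  24  16 163] [0.4656 0.3306 0.036 ] [0.447 0.303 0.03 ] [0.485 0.35  0.049] ((465.4067687988281, 327.01446533203125), (34.30845260620117, 47.1798210144043), 8.617450714111328)
scene 0.03 [124 271  37  47 606] [ 0.8523 -0.3057  0.0595] [ 0.795 -0.315
[... 1035 characters left out ...]
((578.61669921875, -15.813018798828125), (228.87759399414062, 274.947021484375), 8.15134334564209)
top 0.03 [ 263  103   77   42 1153] [0.8297 0.0169 0.0659] [ 0.799 -0.075  0.03 ] [0.9   0.132 0.088] ((858.50244140625, 28.53343963623047), (101.93424224853516, 200.6961669921875), 5.365261554718018)
top 0.03 [421 107  23  48 250] [ 0.8194 -0.3166  0.0599] [ 0.782 -0.35   0.03 ] [ 0.899 -0.298  0.088] ((835.031005859375, -311.59906005859375), (120.73514556884766, 43.37544631958008), 18.618019104003906)
top 0.03 [176 259  20  14 160] [0.4627 0.3282 0.0365] [0.446 0.301 0.03 ] [0.482 0.35  0.053] ((463.4388122558594, 325.3486633300781), (32.68449020385742, 48.64598083496094), 5.0476484298706055)
```

View pics/c1.png

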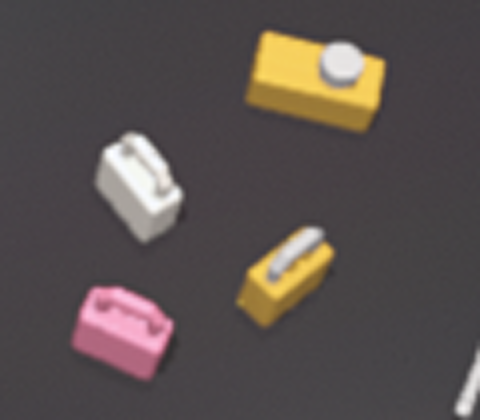

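View pics/c2.png

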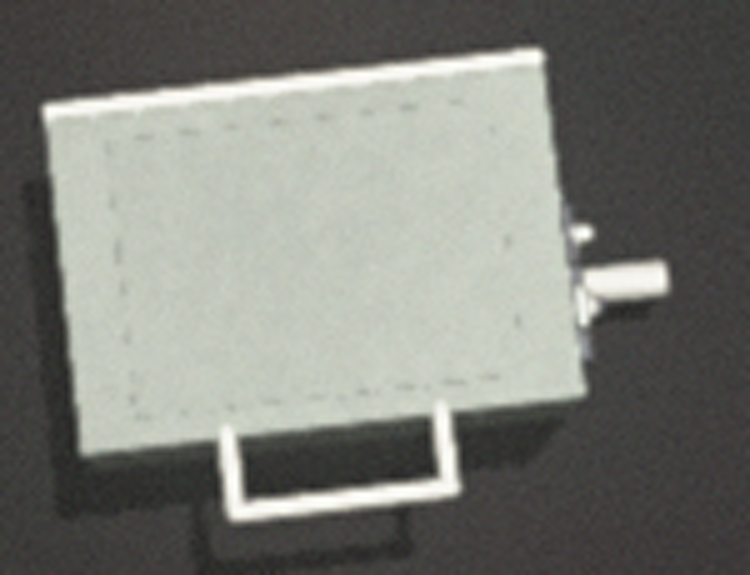

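Confirmed: the crop shows a brass body with a steel hoop at scene px (472,309), about (0.593, 0.353). Next I'll fit the case pose, the handle bar and the stay.

Run:
```python
from h import *
w=load('wrist'); print('cam pos', -np.array(w['R']).T@np.array(w['t']))
for n in('scene','top'):
    S=load(n);P=cloud(S);z=P[...,2]
    print(n,'bench z',np.median(z[(P[...,0]>.3)&(P[...,0]<.45)&(abs(P[...,1])<.2)&(S['z_map']>0)]))
    u=(P[...,0]>.4)&(P[...,0]<.75)&(P[...,1]>-.2)&(P[...,1]<.18)&(z>.085)&(z<.13)
    print(np.histogram(z[u],bins=np.arange(.085,.13,.004)))
    # handle part
    q=P[u]; 
    c=np.array([.58,-.015]);
    # lid: points via largest component eroded of handle
    m=cv2.morphologyEx(u.astype(np.uint8),cv2.MORPH_OPEN,np.ones((17,17)))
    q=P[(m>0)&(z<.112)]
    print('lid rect',cv2.minAreaRect((q[:,:2]*1000).astype(np.float32)), len(q))
    hm=u&(m==0)&(P[...,0]<.51)
    q=P[hm]; print('handle',len(q),q.min(0).round(4),q.max(0).round(4)); 
    if len(q)>10:
        d=q[q[:,0]<.475]; print(len(d), d.mean(0).round(4),np.polyfit(d[:,1],d[:,0],1), d[:,1].min(),d[:,1].max())
    # peg
    v=(P[...,0]>.5)&(P[...,0]<.66)&(P[...,1]>-.23)&(P[...,1]<-.14)&(z>.01)&(z<.13)
    q=P[v]; print('stay',len(q)); 
    e=q[q[:,1]<-.165]; print('peg',len(e),e.mean(0).round(4),e.min(0).round(4),e.max(0).round(4))
```

```text
cam pos [0.18116607 0.60258571 0.37327654]
scene bench z -0.0005201423584047014
(array([  36,  176, 1136, 4724, 2779,  171,    1,    0,    0,    0,    0]), array([0.085, 0.089, 0.093, 0.097, 0.101, 0.105, 0.109, 0.113, 0.117,
       0.121, 0.125, 0.129]))
lid rect ((601.349609375, -4.393280029296875), (186.14678955078125, 264.0314025878906), 10.333484649658203) 6993
handle 421 [ 0.4555 -0.081   0.0874] [0.5098 0.1138 0.1087]
189 [ 0.468  -0.0097  0.0984] [-0.08239238  0.4672442 ] -0.07754077944918479 0.03823753548411393
stay 219
peg 102 [ 0.5981 -0.18    0.031 ] [ 0.5834 -0.1956  0.0198] [ 0.6067 -0.1657  0.0406]
top bench z 0.0006744306132007269
(array([  33,   96,  785, 2684, 2907,  917,   92,    6,    0,    0,    0]), array([0.085, 0.089, 0.093, 0.097, 0.101, 0.105, 0.109, 0.113, 0.117,
       0.121, 0.125, 0.129]))
lid rect ((598.0984497070312, -7.9136962890625), (187.61607360839844, 264.3107604980469), 8.360233306884766) 5907
handle 352 [ 0.457  -0.0825  0.0864] [0.51   0.1127 0.1083]
169 [ 0.468  -0.0121  0.1004] [-0.08164352  0.46696963] -0.08233049342331918 0.03517036495214366
stay 228
peg 90 [ 0.594  -0.1819  0.0314] [ 0.5084 -0.2223  0.01  ] [ 0.6589 -0.1652  0.0417]
```

View pics/w0.png

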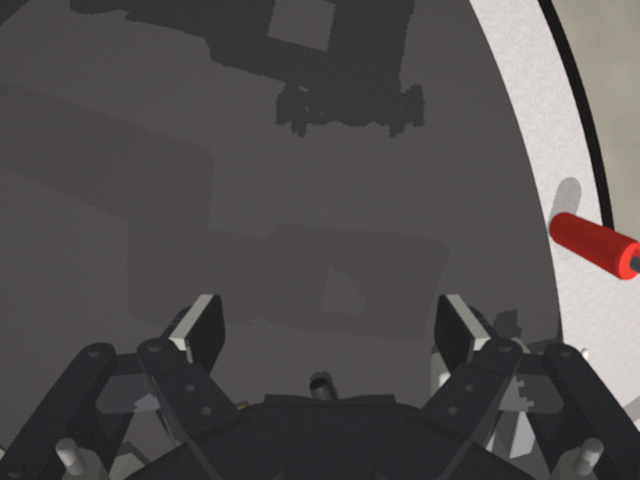

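Run:
```python
from h import *
s=load('scene')
im=cv2.cvtColor(s['image'],cv2.COLOR_RGB2BGR)
cv2.imwrite('pics/c3.png',cv2.resize(im[180:305,235:395],None,fx=4.5,fy=4.5,interpolation=cv2.INTER_CUBIC))
```

```text
(no output)
```

View pics/c3.png

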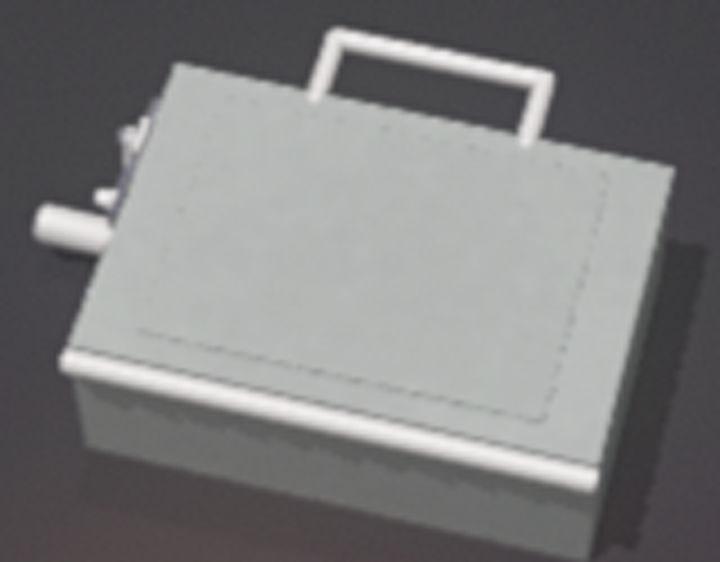

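```bash
cat >> h.py <<'E'
def ray_plane(S,u,v,z):
    f=480/2/np.tan(np.radians(S['vfov'])/2); R=np.array(S['R']);t=np.array(S['t'])
    d=R.T@np.array([(u-S['cx'])/f,(v-S['cy'])/f,1]); c=-R.T@t
    return c+d*(z-c[2])/d[2]
E
python3 - <<'E'
from h import *
s=load('scene');b=load('top')
def run(n,S,sc,ox,oy,F,H,G):
    g=lambda p,z: ray_plane(S,(p[0]+.5)/sc-.5+ox,(p[1]+.5)/sc-.5+oy,z)
    for nm,(a,c),z in(('front',F,.1),('handle',H,.096),('hinge',G,.094)):
        A,C=g(a,z),g(c,z); d=C-A
        print(n,nm,A[:2].round(4),C[:2].round(4),'mid',((A+C)/2)[:2].round(4),'len',np.linalg.norm(d).round(4),'yaw',np.degrees(np.arctan2(-d[0],d[1])).round(2))
run('scene',s,4.5,235,180,((178,64),(674,168)),((335,37),(548,76)),((66,362),(597,478)))
run('top',b,5,250,165,((585,395),(82,453)),((456,490),(238,516)),((543,55),(46,109)))
E
```

```text
scene front [ 0.5257 -0.1442] [0.4899 0.1112] mid [ 0.5078 -0.0165] len 0.2579 yaw 7.97
scene handle [ 0.4763 -0.0784] [0.4577 0.032 ] mid [ 0.467  -0.0232] len 0.1119 yaw 9.55
scene hinge [ 0.7037 -0.1203] [0.6655 0.1358] mid [0.6846 0.0077] len 0.259 yaw 8.48
top front [ 0.5257 -0.1469] [0.4902 0.1094] mid [ 0.508  -0.0188] len 0.2588 yaw 7.88
top handle [ 0.4758 -0.0818] [0.4601 0.0292] mid [ 0.468  -0.0263] len 0.1122 yaw 8.05
top hinge [ 0.7042 -0.1238] [0.6693 0.1341] mid [0.6867 0.0051] len 0.2602 yaw 7.71
```

```bash
cat >> h.py <<'E'
from scipy.spatial.transform import Rotation as Ro
YAW=np.radians(8.0); CX=np.array([np.cos(YAW),np.sin(YAW),0]); CY=np.array([-np.sin(YAW),np.cos(YAW),0])
HINGE=np.array([.6815,.006,.092]); CASE=HINGE-.0875*CX-[0,0,.092]
def c2w(x,y,z): return CASE+x*CX+y*CY+np.array([0,0,z])
def w2c(p): d=np.array(p)-CASE; return np.array([d@CX,d@CY,d[2]])
def psi(s=None):
    s=s or manip.sense(); R=Ro.from_quat(s['tool_rot']).as_matrix(); return np.degrees(np.arctan2(R[1,0],R[0,0]))
def plan(p,psid=None):
    s=manip.sense(); R=Ro.from_quat(s['tool_rot']).as_matrix()
    d=R.T@(np.array(p)-s['tcp_pos'])*100
    r=0 if psid is None else np.radians((psi(s)-psid+180)%360-180)
    print('t',round(s['t'],2),'tcp',s['tcp_pos'].round(4),'case',w2c(s['tcp_pos']).round(4),'psi',round(psi(s),1),'q6',s['q'][5].round(2),'F',s['force'].round(1),'gap',round(s['finger_gap'],3))
    print('dp',d.round(2),'roll',round(r,3))
E
python3 -c "
from h import *
print(c2w(-.1255,0,.096)); plan([.469,-.024,.22],98)"
```

```text
[ 0.4705729  -0.02364387  0.096     ]
t 0.15 tcp [0.2447 0.5746 0.2496] case [-0.2659  0.6238  0.2496] psi 156.9 q6 -0.18 F [0.3 0.6 0.3] gap 1.002
dp [-44.1  -46.27   3.02] roll 1.028
```

```bash
python3 -m creep '{"claw":[3.5,3.5,3.5,3.5,3.5,3.5,3.5,3.5,3.5,3.5,3.5,3.5],"dp":[[-4,-4,0],[-8,-8,0],[-12,-12,0],[-16,-16.5,0],[-20,-20.5,0],[-24,-25,0.5],[-28,-29,1],[-32,-33,1.5],[-36,-37,2],[-39,-41,2.5],[-42,-44,3],[-44.1,-46.27,3.02]],"roll":[0.1,0.2,0.3,0.4,0.5,0.6,0.7,0.8,0.9,0.98,1.028,1.028]}' 30
python3 -c "
from h import *
plan([.469,-.024,.096],98); snap('wrist','w1.png')"
```

```text
t: 1.35
tcp_pos: [0.4558, 0.0125, 0.2226]
tool_rot: [0.656, 0.754, 0.0, -0.0]
force: [0.1, 0.0, -0.6]
finger_gap: 0.407
t 1.35 tcp [0.4558 0.0125 0.2226] case [-0.1351  0.0378  0.2226] psi 97.9 q6 -0.36 F [ 0.1  0.  -0.6] gap 0.407
dp [-3.8   0.81 12.66] roll -0.001
```

View pics/w1.png

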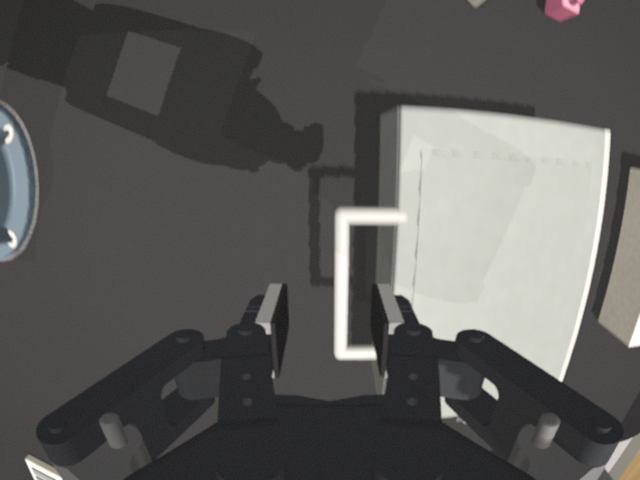

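```bash
python3 -m creep '{"claw":[3.5,3.5,3.5,3.5,3.5,3.5,3.5,3.5],"dp":[[-3.8,0.8,0],[-3.8,0.8,0],[-3.8,0.8,3],[-3.8,0.8,6],[-3.8,0.8,8],[-3.8,0.8,8],[-3.8,0.8,8],[-3.8,0.8,8]],"roll":[0,0,0,0,0,0,0,0]}'
python3 -c "
from h import *
plan([.469,-.024,.096],98); snap('wrist','w2.png');snap('scene','s2.png')"
```

```text
t: 2.2
tcp_pos: [0.4695, -0.0218, 0.1439]
tool_rot: [0.656, 0.755, 0.0, 0.001]
force: [-0.6, -0.0, 0.4]
finger_gap: 0.408
t 2.2 tcp [ 0.4695 -0.0218  0.1439] case [-0.1263  0.002   0.1439] psi 98.1 q6 -0.43 F [-0.6 -0.   0.4] gap 0.408
dp [-0.21 -0.09  4.79] roll 0.001
```

View pics/w2.png

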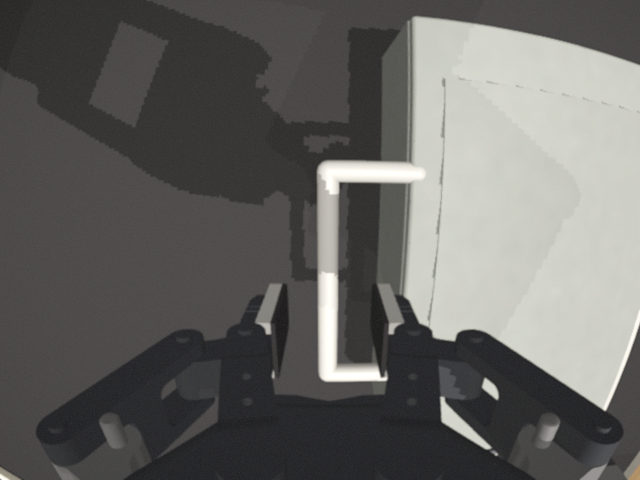

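```bash
python3 -m creep '{"claw":[3.5,3.5,3.5,3.5,0.5,0.5,0.5,0.5,0.5,0.5],"dp":[[0,0,2],[0,0,4],[0,0,4.8],[0,0,4.8],[0,0,4.8],[0,0,4.8],[0,0,4.8],[0,0,4.8],[0,0,4.8],[0,0,4.8]],"roll":[0,0,0,0,0,0,0,0,0,0]}' 30
python3 -c "
from h import *
plan([.469,-.024,.096],98); snap('wrist','w3.png')"
```

```text
t: 3.3
tcp_pos: [0.4689, -0.0222, 0.0957]
tool_rot: [0.656, 0.755, 0.0, 0.0]
force: [-2.3, -1.8, 6.5]
finger_gap: 0.105
t 3.3 tcp [ 0.4689 -0.0222  0.0957] case [-0.127   0.0017  0.0957] psi 98.0 q6 -0.43 F [-2.3 -1.8  6.5] gap 0.105
dp [-0.18 -0.01 -0.03] roll 0.001
```

View pics/w3.png

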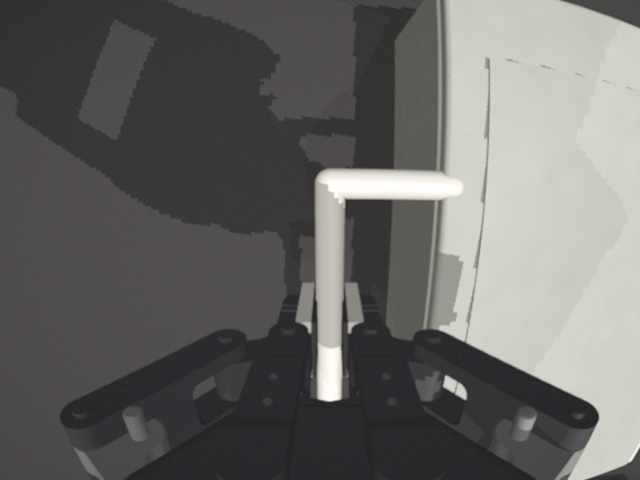

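```bash
python3 -c "
import numpy as np
p=.0188
for t in np.r_[np.arange(0,1.2,.05),1.2,1.22,1.24,1.26,1.28,1.3,1.32,1.34,1.36,1.38]:
  print(round(t,2),(21.3*(np.cos(p)-np.cos(p+t))).round(2),(-21.3*(np.sin(p+t)-np.sin(p))).round(2))"
```

```text
0.0 0.0 -0.0
0.05 0.05 -1.06
0.1 0.15 -2.12
0.15 0.3 -3.18
0.2 0.5 -4.22
0.25 0.76 -5.26
0.3 1.07 -6.28
0.35 1.43 -7.28
0.4 1.84 -8.26
0.45 2.29 -9.22
0.5 2.8 -10.16
0.55 3.35 -11.07
0.6 3.95 -11.95
0.65 4.58 -12.81
0.7 5.27 -13.63
0.75 5.99 -14.41
0.8 6.75 -15.16
0.85 7.54 -15.86
0.9 8.37 -16.53
0.95 9.23 -17.16
1.0 10.13 -17.74
1.05 11.05 -18.27
1.1 11.99 -18.76
1.15 12.96 -19.2
1.2 13.95 -19.59
1.22 14.35 -19.74
1.24 14.76 -19.87
1.26 15.16 -20.0
1.28 15.57 -20.12
1.3 15.99 -20.23
1.32 16.4 -20.33
1.34 16.81 -20.42
1.36 17.23 -20.51
1.38 17.65 -20.59
```

```bash
python3 -m creep '{"claw":[0.5,0.5,0.5,0.5,0.5,0.5,0.5,0.5,0.5,0.5],"dp":[[0,0.05,-1.06],[0,0.15,-2.12],[0,0.3,-3.18],[0,0.5,-4.22],[0,0.76,-5.26],[0,1.07,-6.28],[0,1.43,-7.28],[0,1.84,-8.26],[0,1.84,-8.26],[0,1.84,-8.26]],"roll":[0,0,0,0,0,0,0,0,0,0]}' 30
python3 -c "
from h import *
plan([.469,-.024,.096],98); snap('scene','s3.png')"
```

```text
t: 4.35
tcp_pos: [0.4863, -0.0197, 0.1784]
tool_rot: [0.656, 0.755, -0.001, 0.0]
force: [-2.6, -3.3, 0.4]
finger_gap: 0.105
t 4.35 tcp [ 0.4863 -0.0197  0.1784] case [-0.1094  0.0017  0.1784] psi 98.1 q6 -0.41 F [-2.6 -3.3  0.4] gap 0.105
dp [-0.17 -1.76  8.24] roll 0.001
```

View pics/s3.png

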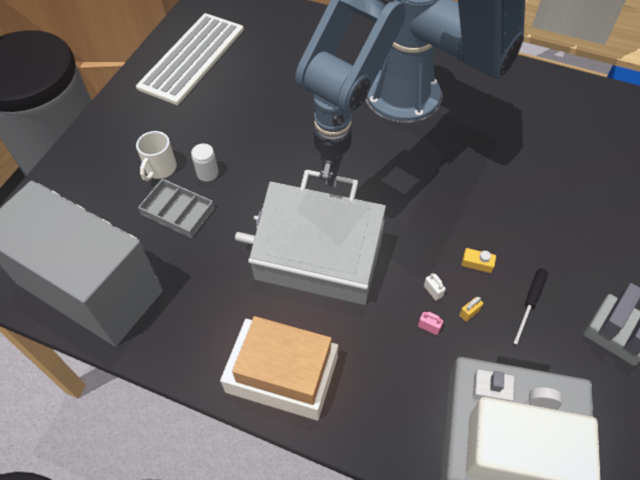

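```bash
python3 -m creep '{"claw":[0.5,0.5,0.5,0.5,0.5,0.5,0.5,0.5,0.5,0.5,0.5,0.5],"dp":[[0,0.45,-0.96],[0,0.96,-1.9],[0,1.51,-2.81],[0,2.11,-3.69],[0,2.74,-4.55],[0,3.43,-5.37],[0,4.15,-6.15],[0,4.91,-6.9],[0,5.7,-7.6],[0,6.53,-8.27],[0,7.39,-8.9],[0,8.29,-9.48]],"roll":[0,0,0,0,0,0,0,0,0,0,0,0]}' 30
python3 -m creep '{"claw":[0.5,0.5],"dp":[[0,0,0],[0,0,0]],"roll":[0,0]}'
python3 -c "
from h import *
plan([.469,-.024,.096],98); snap('scene','s4.png')"
```

```text
t: 5.6
tcp_pos: [0.564, -0.009, 0.2738]
tool_rot: [0.656, 0.755, -0.005, -0.004]
force: [-8.8, -3.4, 6.3]
finger_gap: 0.101
t: 5.8
tcp_pos: [0.5665, -0.0086, 0.2753]
tool_rot: [0.656, 0.755, -0.002, -0.001]
force: [-10.8, -3.5, 16.2]
finger_gap: 0.102
t 5.8 tcp [ 0.5665 -0.0086  0.2753] case [-0.0284  0.0016  0.2753] psi 98.1 q6 -0.35 F [-10.8  -3.5  16.2] gap 0.102
dp [-0.13 -9.78 17.98] roll 0.001
```

View pics/s4.png

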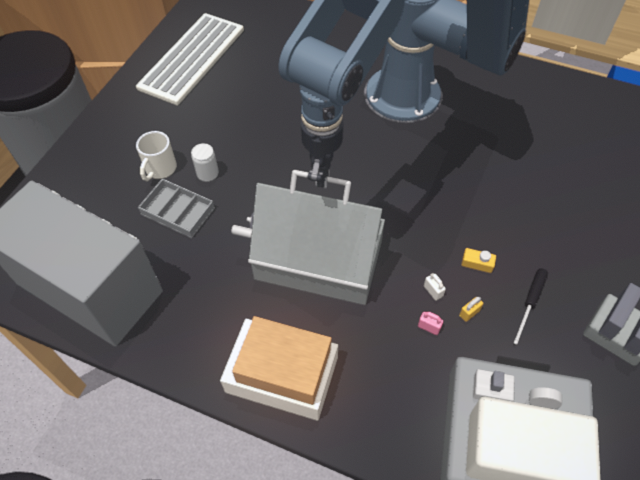

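```bash
python3 -c "
import numpy as np
for a in [1.0075,1.04,1.08,1.12,1.16,1.2]:
  print(a,round((.0855-.213*np.cos(a)+.0257)*100,2),round(-(.0953+.213*np.sin(a)-.2731)*100,2))"
python3 -m creep '{"claw":[0.5,0.5,0.5],"dp":[[0,-0.2,-0.2],[0,-0.2,-0.2],[0,-0.2,-0.2]],"roll":[0,0,0]}'
python3 -m creep '{"claw":[0.5],"dp":[[0,0,0]],"roll":[0]}'
python3 -c "
from h import *
plan([.469,-.024,.096],98)"
```

```text
1.0075 -0.25 -0.23
1.04 0.34 -0.59
1.08 1.08 -1.01
1.12 1.84 -1.39
1.16 2.61 -1.75
1.2 3.4 -2.07
t: 6.15
tcp_pos: [0.5664, -0.0086, 0.2754]
tool_rot: [0.656, 0.755, -0.001, -0.0]
force: [-4.8, -3.6, 6.8]
finger_gap: 0.1
t: 6.25
tcp_pos: [0.5664, -0.0086, 0.2754]
tool_rot: [0.656, 0.755, -0.001, -0.0]
force: [-5.5, -4.0, 7.1]
finger_gap: 0.103
t 6.25 tcp [ 0.5664 -0.0086  0.2754] case [-0.0285  0.0016  0.2754] psi 98.0 q6 -0.35 F [-5.5 -4.   7.1] gap 0.103
dp [-0.15 -9.83 17.95] roll 0.001
```

```bash
python3 -m creep '{"claw":[0.5,0.5,0.5,0.5,0.5,0.5,0.5],"dp":[[0,0.5,-0.45],[0,1.23,-0.9],[0,2.0,-1.28],[0,2.77,-1.65],[0,3.56,-1.97],[0,3.56,-1.97],[0,3.56,-1.97]],"roll":[0,0,0,0,0,0,0]}'
python3 -c "
from h import *
plan([.469,-.024,.096],98); snap('scene','s5.png')
import cv2
im=cv2.imread('pics/s5.png'); cv2.imwrite('pics/c5.png',cv2.resize(im[160:310,220:400],None,fx=4,fy=4,interpolation=cv2.INTER_CUBIC))"
```

```text
t: 6.95
tcp_pos: [0.603, -0.0035, 0.2951]
tool_rot: [0.656, 0.755, 0.0, 0.001]
force: [-1.7, -2.7, 4.3]
finger_gap: 0.101
t 6.95 tcp [ 0.603  -0.0035  0.2951] case [0.0085 0.0015 0.2951] psi 98.0 q6 -0.33 F [-1.7 -2.7  4.3] gap 0.101
dp [ -0.13 -13.59  19.89] roll 0.001
```

View pics/c5.png

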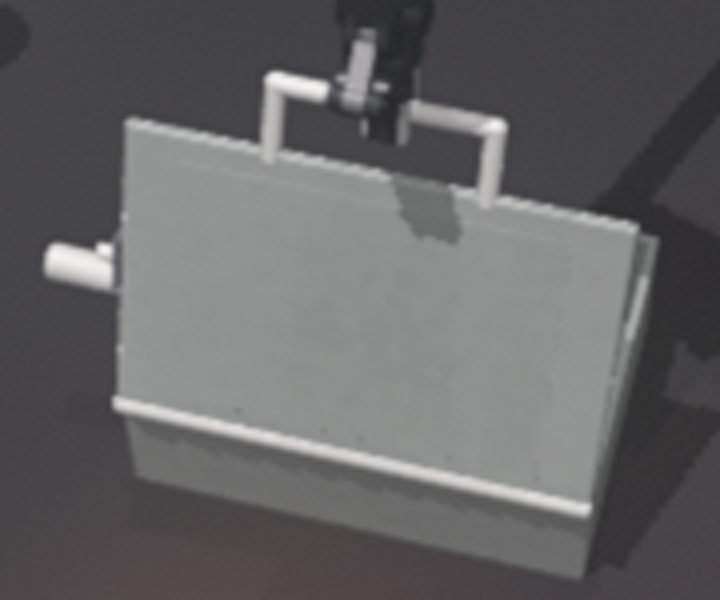

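```bash
python3 -m creep '{"claw":[0.5,0.5,0.5],"dp":[[0,0.4,-0.15],[0,0.79,-0.29],[0,1.2,-0.43]],"roll":[0,0,0]}'
python3 -m creep '{"claw":[0.5,0.5],"dp":[[0,0.1,-0.03],[0,0.2,-0.06]],"roll":[0,0]}'
python3 -c "
from h import *
plan([.469,-.024,.096],98)"
```

```text
t: 7.3
tcp_pos: [0.6135, -0.002, 0.2987]
tool_rot: [0.656, 0.755, -0.001, -0.001]
force: [-3.4, -4.3, 4.3]
finger_gap: 0.1
t: 7.5
tcp_pos: [0.6155, -0.0017, 0.2993]
tool_rot: [0.656, 0.755, -0.001, -0.0]
force: [-4.0, -4.3, 4.6]
finger_gap: 0.101
t 7.5 tcp [ 0.6155 -0.0017  0.2993] case [0.0211 0.0015 0.2993] psi 98.0 q6 -0.32 F [-4.  -4.3  4.6] gap 0.101
dp [ -0.14 -14.77  20.37] roll 0.0
```

```bash
python3 -m creep '{"claw":[0.5,0.5],"dp":[[0,0.1,-0.03],[0,0.2,-0.06]],"roll":[0,0]}'
python3 -m creep '{"claw":[0.5,0.5],"dp":[[0,0.1,-0.03],[0,0.2,-0.06]],"roll":[0,0]}'
```

```text
t: 7.7
tcp_pos: [0.6177, -0.0014, 0.2999]
tool_rot: [0.656, 0.755, -0.001, -0.0]
force: [-4.2, -3.0, 4.6]
finger_gap: 0.106
t: 7.9
tcp_pos: [0.6198, -0.0011, 0.3005]
tool_rot: [0.656, 0.755, -0.001, -0.0]
force: [-4.1, -4.1, 5.0]
finger_gap: 0.1
```

```bash
python3 -m creep '{"claw":[0.5,0.5],"dp":[[0,0.1,-0.03],[0,0.15,-0.04]],"roll":[0,0]}'
```

```text
t: 8.1
tcp_pos: [0.6213, -0.0009, 0.301]
tool_rot: [0.656, 0.755, -0.001, -0.0]
force: [-3.6, -4.1, 4.2]
finger_gap: 0.104
```

```bash
python3 -m creep '{"claw":[0.5,0.5],"dp":[[0,0.08,-0.02],[0,0.15,-0.04]],"roll":[0,0]}'
python3 -m creep '{"claw":[0.5,0.5],"dp":[[0,0.08,-0.02],[0,0.15,-0.04]],"roll":[0,0]}'
```

```text
t: 8.3
tcp_pos: [0.6227, -0.0008, 0.3013]
tool_rot: [0.656, 0.755, -0.001, -0.0]
force: [-3.5, -4.4, 4.7]
finger_gap: 0.102
t: 8.5
tcp_pos: [0.6242, -0.0005, 0.3017]
tool_rot: [0.656, 0.755, -0.001, -0.0]
force: [-3.5, -3.8, 4.7]
finger_gap: 0.099
```

```bash
python3 -c "
from h import *
snap('scene','s6.png');plan([0,0,0])
import cv2
im=cv2.imread('pics/s6.png'); cv2.imwrite('pics/c6.png',cv2.resize(im[160:310,220:400],None,fx=4,fy=4,interpolation=cv2.INTER_CUBIC))"
```

```text
t 8.55 tcp [ 6.243e-01 -5.000e-04  3.018e-01] case [0.0299 0.0015 0.3018] psi 98.0 q6 -0.32 F [-2.8 -4.3  5.6] gap 0.103
dp [  8.79 -61.77  30.26] roll 0
```

View pics/c6.png

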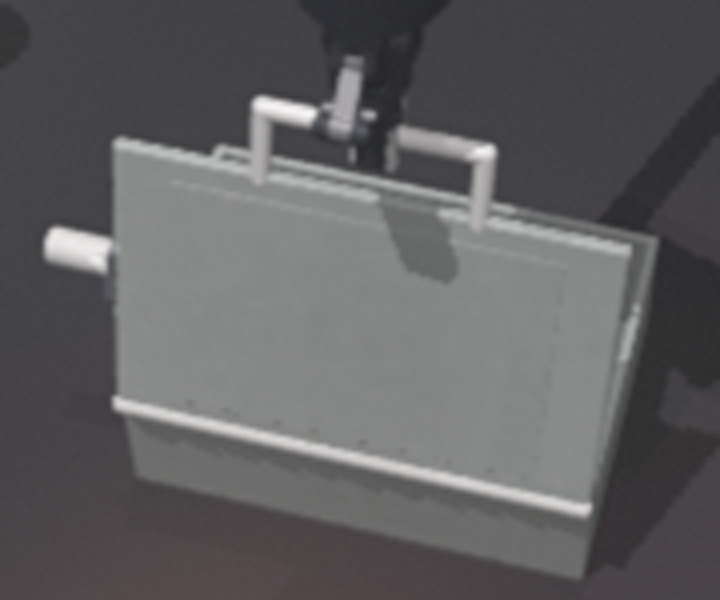

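```bash
python3 -m creep '{"claw":[0.5,0.5],"dp":[[0,0.08,-0.02],[0,0.15,-0.04]],"roll":[0,0]}'
python3 -m creep '{"claw":[0.5,0.5],"dp":[[0,0.08,-0.02],[0,0.15,-0.03]],"roll":[0,0]}'
```

```text
t: 8.75
tcp_pos: [0.6259, -0.0003, 0.302]
tool_rot: [0.656, 0.755, -0.001, 0.0]
force: [-3.3, -3.9, 4.1]
finger_gap: 0.101
t: 8.95
tcp_pos: [0.6279, -0.0, 0.3025]
tool_rot: [0.656, 0.755, -0.0, 0.0]
force: [-2.9, -4.4, 6.4]
finger_gap: 0.1
```

```bash
python3 -m creep '{"claw":[0.5,0.5],"dp":[[0,0.08,-0.02],[0,0.15,-0.03]],"roll":[0,0]}'
```

```text
t: 9.15
tcp_pos: [0.6294, 0.0002, 0.3029]
tool_rot: [0.656, 0.755, -0.0, 0.001]
force: [-3.3, -3.9, 5.2]
finger_gap: 0.107
```

```bash
python3 -m creep '{"claw":[0.5,0.5],"dp":[[0,0.08,-0.02],[0,0.15,-0.03]],"roll":[0,0]}'
python3 -m creep '{"claw":[0.5,0.5],"dp":[[0,0.08,-0.02],[0,0.15,-0.03]],"roll":[0,0]}'
```

```text
t: 9.35
tcp_pos: [0.6309, 0.0004, 0.3033]
tool_rot: [0.656, 0.755, -0.0, 0.001]
force: [-4.0, -4.3, 5.2]
finger_gap: 0.102
t: 9.55
tcp_pos: [0.6325, 0.0006, 0.3037]
tool_rot: [0.656, 0.755, -0.0, 0.001]
force: [-2.3, -4.1, 6.4]
finger_gap: 0.101
```

Run:
```python
from h import *
for n in('scene','top'):
    S=snap(n,n+'7.png');P=cloud(S)
    C=np.stack([(P-CASE)@CX,(P-CASE)@CY,P[...,2]],-1)
    m=(C[...,1]<-.15)&(C[...,1]>-.2)&(abs(C[...,0])<.09)&(C[...,2]>.02)&(C[...,2]<.25)
    q=C[m]; print(n,len(q),np.median(q,0).round(4),q.min(0).round(3),q.max(0).round(3))
```

```text
scene 138 [ 0.0206 -0.1705  0.1343] [ 0.005 -0.187  0.12 ] [ 0.027 -0.151  0.141]
top 119 [ 0.0154 -0.1689  0.1376] [ 0.007 -0.189  0.125] [ 0.027 -0.15   0.149]
```

```bash
python3 -m creep '{"claw":[0.5,0.5],"dp":[[0,0.08,-0.02],[0,0.15,-0.03]],"roll":[0,0]}'
python3 -m creep '{"claw":[0.5,0.5],"dp":[[0,0.08,-0.02],[0,0.15,-0.03]],"roll":[0,0]}'
```

```text
t: 9.85
tcp_pos: [0.6345, 0.0009, 0.3039]
tool_rot: [0.656, 0.755, 0.001, 0.001]
force: [-1.2, -4.5, 6.1]
finger_gap: 0.101
t: 10.05
tcp_pos: [0.6358, 0.0011, 0.3042]
tool_rot: [0.656, 0.755, 0.0, 0.001]
force: [-3.0, -3.8, 6.2]
finger_gap: 0.104
```

```bash
python3 -m creep '{"claw":[0.5,0.5],"dp":[[0,0.08,-0.01],[0,0.15,-0.03]],"roll":[0,0]}'
```

```text
t: 10.25
tcp_pos: [0.6358, 0.0011, 0.3041]
tool_rot: [0.656, 0.755, -0.001, -0.0]
force: [-6.7, -4.8, 6.5]
finger_gap: 0.099
```

```bash
python3 -m creep '{"claw":[0.5,0.5,0.5],"dp":[[0,-0.1,0.02],[0,-0.2,0.03],[0,-0.3,0.06]],"roll":[0,0,0]}'
python3 -m creep '{"claw":[0.5,0.5],"dp":[[0,-0.1,0.02],[0,-0.2,0.04]],"roll":[0,0]}'
python3 - <<'E'
from h import *
for n in('scene','top'):
    S=snap(n,n+'8.png');P=cloud(S)
    C=np.stack([(P-CASE)@CX,(P-CASE)@CY,P[...,2]],-1)
    m=(C[...,1]<-.15)&(C[...,1]>-.2)&(abs(C[...,0])<.09)&(C[...,2]>.02)&(C[...,2]<.25)
    q=C[m]; print(n,len(q),np.median(q,0).round(4),q.min(0).round(3),q.max(0).round(3))
plan([0,0,0])
E
```

```text
t: 10.55
tcp_pos: [0.6342, 0.0009, 0.3038]
tool_rot: [0.656, 0.755, 0.0, 0.001]
force: [-2.0, -3.8, 5.5]
finger_gap: 0.1
t: 10.75
tcp_pos: [0.6328, 0.0007, 0.3035]
tool_rot: [0.656, 0.755, 0.001, 0.001]
force: [-0.1, -3.6, 4.8]
finger_gap: 0.098
scene 134 [ 0.0085 -0.1707  0.1502] [-0.004 -0.188  0.132] [ 0.016 -0.153  0.157]
top 122 [ 0.0041 -0.1694  0.1514] [-0.005 -0.189  0.135] [ 0.015 -0.15   0.159]
t 10.85 tcp [0.6327 0.0007 0.3035] case [0.0385 0.0015 0.3035] psi 98.0 q6 -0.32 F [-0.3 -3.5  5.6] gap 0.101
dp [  8.78 -62.75  30.16] roll 0
```

```bash
python3 -m creep '{"claw":[0.5,0.5],"dp":[[0,-0.05,0.01],[0,-0.1,0.02]],"roll":[0,0]}'
python3 -m creep '{"claw":[0.5,0.5],"dp":[[0,-0.05,0.01],[0,-0.1,0.02]],"roll":[0,0]}'
```

```text
t: 11.05
tcp_pos: [0.6326, 0.0006, 0.3035]
tool_rot: [0.656, 0.755, 0.002, 0.002]
force: [2.0, -3.3, 4.9]
finger_gap: 0.105
t: 11.25
tcp_pos: [0.6322, 0.0006, 0.3034]
tool_rot: [0.656, 0.755, 0.002, 0.003]
force: [5.7, -3.8, 4.8]
finger_gap: 0.1
```

```bash
python3 -m creep '{"claw":[0.5,0.5,3.5,3.5,3.5,3.5],"dp":[[0,0.1,0],[0,0.13,0],[0,0.13,0],[0,0.13,0],[0,0.13,0],[0,0.13,0]],"roll":[0,0,0,0,0,0]}'
python3 -m creep '{"claw":[3.5,3.5,3.5,3.5],"dp":[[0,0,-2],[0,0,-5],[0,-3,-8],[0,-3,-8]],"roll":[0,0,0,0]}'
python3 - <<'E'
from h import *
for n in('scene','top'):
    S=snap(n,n+'9.png');P=cloud(S)
    C=np.stack([(P-CASE)@CX,(P-CASE)@CY,P[...,2]],-1)
    m=(C[...,1]<-.15)&(C[...,1]>-.2)&(abs(C[...,0])<.09)&(C[...,2]>.02)&(C[...,2]<.25)
    q=C[m]; print(n,len(q),np.median(q,0).round(4),q.min(0).round(3),q.max(0).round(3))
plan([.593,.353,.22],149)
im=cv2.imread('pics/scene9.png'); cv2.imwrite('pics/c9.png',cv2.resize(im[130:310,210:410],None,fx=3.5,fy=3.5,interpolation=cv2.INTER_CUBIC))
E
```

```text
t: 11.85
tcp_pos: [0.6304, 0.0015, 0.3015]
tool_rot: [0.656, 0.755, -0.0, -0.001]
force: [0.4, -0.7, -0.0]
finger_gap: 0.409
t: 12.25
tcp_pos: [0.6008, -0.0033, 0.3871]
tool_rot: [0.656, 0.755, 0.002, 0.003]
force: [0.9, 1.0, 0.1]
finger_gap: 0.413
scene 135 [ 0.008  -0.1704  0.149 ] [-0.006 -0.188  0.137] [ 0.017 -0.153  0.156]
top 121 [ 0.0037 -0.1699  0.1523] [-0.005 -0.189  0.137] [ 0.015 -0.15   0.159]
t 12.35 tcp [ 0.6011 -0.0031  0.3831] case [0.0066 0.0022 0.3831] psi 98.0 q6 -0.33 F [-0.6  0.3  0. ] gap 0.408
dp [35.38  4.14 16.32] roll -0.89
```

View pics/c9.png

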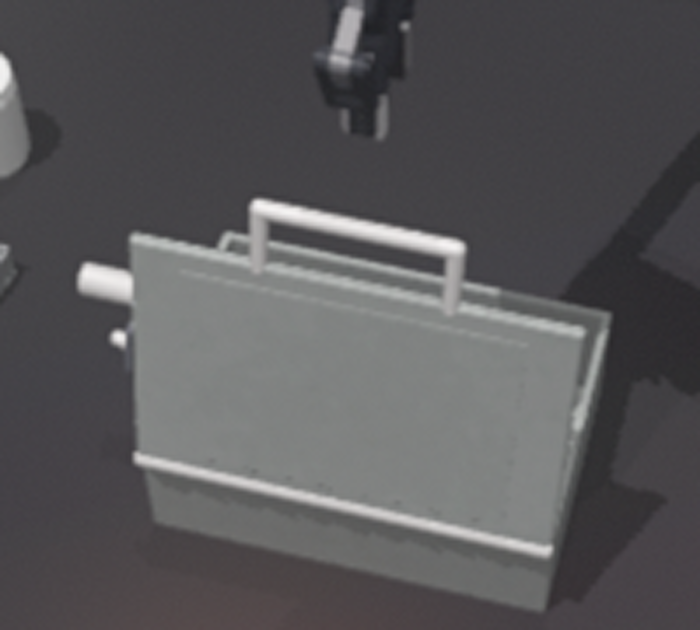

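View pics/top9.png

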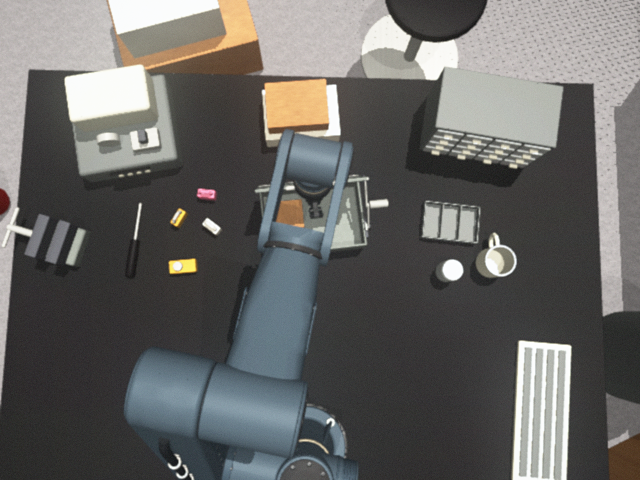

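```bash
python3 -m creep '{"claw":[4.5,4.5,4.5,4.5,4.5,4.5,4.5,4.5,4.5,4.5,4.5],"dp":[[4,0,0],[8,0.5,0],[12,1,1],[16,2,3],[20,2.5,6],[24,3,8],[28,3.5,11],[32,4,14],[35.4,4.14,16.3],[35.4,4.14,16.3],[35.4,4.14,16.3]],"roll":[0,-0.1,-0.2,-0.35,-0.5,-0.6,-0.7,-0.8,-0.89,-0.89,-0.89]}'
python3 - <<'E'
from h import *
plan([.593,.353,.035],149); snap('wrist','w10.png')
E
```

```text
t: 13.45
tcp_pos: [0.5916, 0.3535, 0.2164]
tool_rot: [0.266, 0.964, -0.002, -0.002]
force: [1.3, -0.3, -1.0]
finger_gap: 0.528
t 13.45 tcp [0.5916 0.3535 0.2164] case [0.0469 0.3567 0.2164] psi 149.1 q6 -0.65 F [ 1.3 -0.3 -1. ] gap 0.528
dp [-0.19  0.1  18.14] roll 0.002
```

View pics/w10.png

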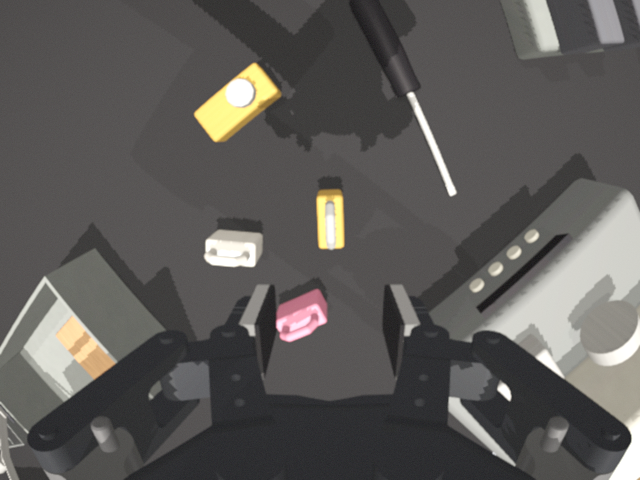

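```bash
cat >> h.py <<'E'
def cloud_w(S):
    f=240/np.tan(np.radians(S['vfov'])/2); v,u=np.mgrid[0:480,0:640].astype(float)
    dx,dy=u-S['cx'],v-S['cy']; r=np.hypot(dx,dy)+1e-9; th=r/f
    z=S['z_map'].astype(float); k=np.tan(th)/r
    P=np.stack([dx*k*z,dy*k*z,z],-1)
    return (P-np.array(S['t']))@np.array(S['R'])
E
python3 - <<'E'
from h import *
S=load('wrist');P=cloud_w(S)
hsv=cv2.cvtColor(S['image'],cv2.COLOR_RGB2HSV)
m=np.zeros((480,640),bool); m[180:255,305:355]=1
q=P[m&(P[...,2]>.03)]; print(len(q),q.mean(0).round(4),q[:,2].max())
b=P[m&(P[...,2]>.033)&(P[...,2]<.043)]; print(len(b),cv2.minAreaRect((b[:,:2]*1000).astype(np.float32)))
sh=P[m&(P[...,2]>.05)]; print('shackle',len(sh),sh.mean(0).round(4),cv2.minAreaRect((sh[:,:2]*1000).astype(np.float32)))
E
```

```text
1420 [0.5895 0.3554 0.0475] 0.34042873422414116
966 ((592.1212158203125, 353.90594482421875), (22.33631134033203, 45.85582733154297), 61.2172737121582)
shackle 440 [0.5879 0.3559 0.069 ] ((570.1593017578125, 366.3677978515625), (7.131453514099121, 88.40180969238281), 59.31613540649414)
```

```bash
python3 -c "
from h import *
plan([.592,.354,.036],150)"
python3 -m creep '{"claw":[4.5,4.5,4.5,4.5,4.5,4.5,4.5],"dp":[[0,0,4],[-0.05,0,8],[-0.05,0,12],[-0.05,0,15],[-0.05,0,17],[-0.05,0,18],[-0.05,0,18]],"roll":[-0.015,-0.015,-0.015,-0.015,-0.015,-0.015,-0.015]}' 
python3 -m creep '{"claw":[1.8,1.8,1.8,1.8,1.8,1.8],"dp":[[0,0,0],[0,0,0],[0,0,0],[0,0,0],[0,0,0],[0,0,0]],"roll":[0,0,0,0,0,0]}' 40
```

```text
t 13.5 tcp [0.5927 0.3528 0.218 ] case [0.0478 0.3558 0.218 ] psi 149.0 q6 -0.65 F [-0.3  0.2  0.5] gap 0.533
dp [ 0.1  0.1 18.2] roll -0.017
t: 14.2
tcp_pos: [0.5935, 0.3514, 0.0388]
tool_rot: [0.261, 0.965, -0.0, -0.001]
force: [-0.2, -0.7, 0.3]
finger_gap: 0.528
t: 14.8
tcp_pos: [0.5947, 0.3528, 0.0415]
tool_rot: [0.26, 0.966, 0.001, 0.002]
force: [0.9, -2.3, 5.9]
finger_gap: 0.248
```

```bash
python3 -c "
from h import *
snap('wrist','w11.png'); plan([.592,.354,.036],150)"
```

```text
t 14.85 tcp [0.5947 0.3528 0.0415] case [0.0498 0.3555 0.0415] psi 149.9 q6 -0.67 F [ 0.2 -2.   5.8] gap 0.246
dp [ 0.3  -0.03  0.55] roll -0.002
```

View pics/w11.png

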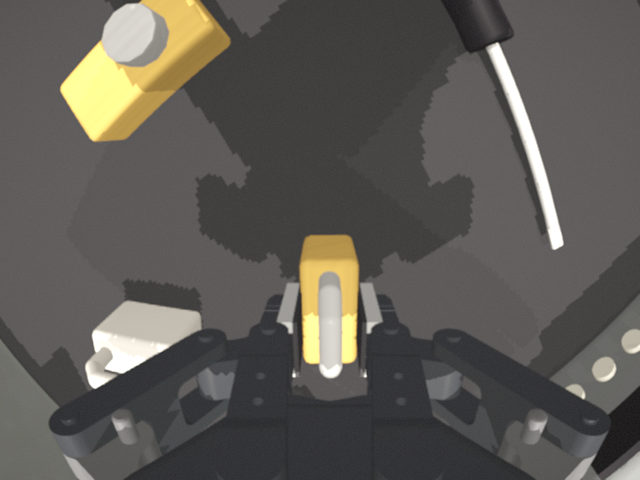

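```bash
python3 -m creep '{"claw":[1.8,1.8,1.8,1.8,1.8,1.8,1.8],"dp":[[0,0,-1],[0,0,-3],[0,0,-7],[0,0,-12],[0,0,-17],[0,0,-21],[0,0,-21]],"roll":[0,0,0,0,0,0,0]}' 40
python3 - <<'E'
from h import *
t=c2w(-.045,-.05,.24);print(t); plan(t,98)
E
```

```text
t: 15.55
tcp_pos: [0.5964, 0.3547, 0.2577]
tool_rot: [0.26, 0.966, 0.005, 0.006]
force: [0.6, 0.6, -1.5]
finger_gap: 0.249
[ 0.55724814 -0.06195384  0.24      ]
t 15.55 tcp [0.5964 0.3547 0.2577] case [0.0517 0.3571 0.2577] psi 149.9 q6 -0.67 F [ 0.6  0.6 -1.5] gap 0.249
dp [-17.49 -38.03   1.46] roll 0.906
```

```bash
python3 -m creep '{"claw":[1.8,1.8,1.8,1.8,1.8,1.8,1.8,1.8,1.8,1.8,1.8,1.8],"dp":[[-0.4,-4,0],[-0.7,-8,0],[-0.9,-11.6,0],[-3,-14.9,0],[-5.1,-18.2,0],[-7.2,-21.5,0],[-9.3,-24.8,0],[-11.4,-28.1,0],[-13.5,-31.4,0.5],[-15.5,-35,1],[-17.5,-38,1.5],[-17.5,-38,1.5]],"roll":[0.08,0.16,0.24,0.32,0.4,0.48,0.56,0.64,0.72,0.8,0.906,0.906]}' 40
python3 -m creep '{"claw":[1.8,1.8],"dp":[[0,0,0],[0,0,0]],"roll":[0,0]}'
python3 - <<'E'
from h import *
t=c2w(-.045,-.05,.046); plan(t,98); snap('scene','s12.png'); snap('wrist','w12.png')
E
```

```text
t: 16.75
tcp_pos: [0.5533, -0.0677, 0.2326]
tool_rot: [0.659, 0.752, -0.001, -0.001]
force: [0.2, -0.4, -2.8]
finger_gap: 0.247
t: 16.95
tcp_pos: [0.5531, -0.0626, 0.2337]
tool_rot: [0.656, 0.755, -0.0, -0.001]
force: [-0.5, 0.3, -1.8]
finger_gap: 0.244
t 16.95 tcp [ 0.5531 -0.0626  0.2337] case [-0.0492 -0.0501  0.2337] psi 98.0 q6 -0.45 F [-0.5  0.3 -1.8] gap 0.244
dp [-0.03  0.46 18.77] roll 0.0
```

View pics/s12.png

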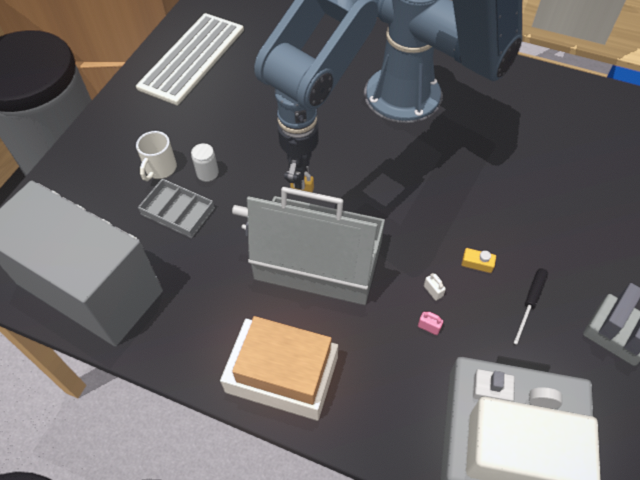

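View pics/w12.png

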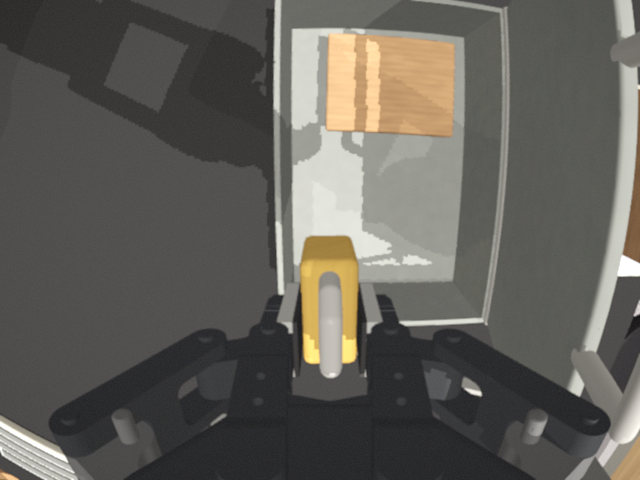

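Run:
```python
from h import *
S=load('wrist');P=cloud_w(S); tcp=manip.sense()['tcp_pos']
R=Ro.from_quat(manip.sense()['tool_rot']).as_matrix()
T=(P-tcp)@R*1000
for u,v in [(65,412),(130,430),(205,340),(265,320),(270,350),(290,300),(590,410),(520,420),(450,345),(440,380),(330,330),(330,420),(285,420)]:
    print((u,v),T[v,u].round(0),S['z_map'][v,u].round(3))
C=np.stack([(P-CASE)@CX,(P-CASE)@CY,P[...,2]],-1)
for u,v in [(286,150),(286,100),(500,150),(390,200),(420,322),(395,82),(395,130)]: print((u,v),C[v,u].round(4))
```

```text
(65, 412) [ 15. -60. -74.] 0.063
(130, 430) [ 10. -46. -70.] 0.068
(205, 340) [ 14. -37. -34.] 0.101
(265, 320) [  8. -23. -10.] 0.126
(270, 350) [ 13. -17. -37.] 0.099
(290, 300) [ 12. -15.  -2.] 0.132
(590, 410) [ 15.  59. -73.] 0.064
(520, 420) [  6.  46. -63.] 0.075
(450, 345) [ 13.  34. -35.] 0.1
(440, 380) [  1.  32. -37.] 0.102
(330, 330) [ 10.  -0. -19.] 0.117
(330, 420) [ 12.  -1. -64.] 0.073
(285, 420) [ 19.  -9. -71.] 0.064
(286, 150) [-0.0856  0.009   0.0489]
(286, 100) [-0.0856  0.0511  0.047 ]
(500, 150) [0.0815 0.0153 0.0892]
(390, 200) [ 0.0092 -0.0404  0.0048]
(420, 322) [ 0.026  -0.1274  0.0899]
(395, 82) [0.0052 0.0679 0.0437]
(395, 130) [0.0054 0.0265 0.0446]
```

```bash
python3 -m creep '{"claw":[1.8,1.8,1.8,1.8,1.8,1.8,1.8,1.8,1.8,1.8,1.8,1.8],"dp":[[0,0,0],[0.1,0.3,0],[0.2,0.6,0],[0.2,0.9,0],[0.2,0.9,0],[0.2,0.9,0],[0.2,0.9,1],[0.2,0.9,2],[0.2,0.9,3],[0.2,0.9,4],[0.2,0.9,5],[0.2,0.9,6]],"roll":[-0.14,-0.28,-0.42,-0.56,-0.7,-0.84,-0.98,-1.12,-1.26,-1.4,-1.5,-1.571]}' 40
python3 -m creep '{"claw":[1.8,1.8],"dp":[[0,0,0],[0,0,0]],"roll":[0,0]}'
python3 - <<'E'
from h import *
t=c2w(-.04,-.048,.046); plan(t,188); S=snap('wrist','w13.png')
P=cloud_w(S);C=np.stack([(P-CASE)@CX,(P-CASE)@CY,P[...,2]],-1)
for z0,z1 in((-.01,.02),):
  pass
E
```

```text
t: 18.25
tcp_pos: [0.5626, -0.0591, 0.1742]
tool_rot: [-0.072, 0.997, 0.0, 0.0]
force: [0.1, -0.9, -2.7]
finger_gap: 0.248
t: 18.45
tcp_pos: [0.5626, -0.0596, 0.1746]
tool_rot: [-0.07, 0.998, 0.0, -0.0]
force: [0.1, 0.0, -2.7]
finger_gap: 0.248
t 18.45 tcp [ 0.5626 -0.0596  0.1746] case [-0.0393 -0.0485  0.1746] psi -172.0 q6 -2.01 F [ 0.1  0.  -2.7] gap 0.248
dp [ 0.07  0.04 12.86] roll -0.0
```

View pics/w13.png

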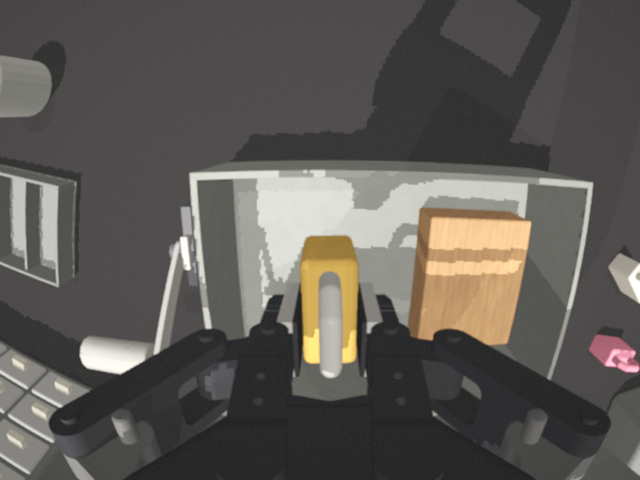

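```bash
python3 -m creep '{"claw":[1.8,1.8,1.8,1.8,1.8,1.8,1.8],"dp":[[0.07,0.04,2],[0.07,0.04,4.5],[0.07,0.04,7],[0.07,0.04,9.5],[0.07,0.04,11],[0.07,0.04,12],[0.07,0.04,12.2]],"roll":[0,0,0,0,0,0,0]}' 40
python3 -m creep '{"claw":[1.8,1.8,1.8,1.8],"dp":[[0,0,0.1],[0,0,0.2],[0,0,0.3],[0,0,0.4]],"roll":[0,0,0,0]}'
```

```text
t: 19.2
tcp_pos: [0.5619, -0.0601, 0.0519]
tool_rot: [-0.069, 0.998, 0.0, -0.0]
force: [0.6, -0.0, -2.0]
finger_gap: 0.246
t: 19.6
tcp_pos: [0.5622, -0.0604, 0.049]
tool_rot: [-0.07, 0.998, -0.0, 0.001]
force: [-0.3, -0.2, -2.8]
finger_gap: 0.245
```

```bash
python3 -m creep '{"claw":[1.8,1.8,1.8],"dp":[[0,0,0.1],[0,0,0.2],[0,0,0.2]],"roll":[0,0,0]}'
```

```text
t: 19.9
tcp_pos: [0.5617, -0.0602, 0.0463]
tool_rot: [-0.07, 0.998, 0.0, -0.0]
force: [0.1, -0.3, -2.6]
finger_gap: 0.244
```

```bash
python3 -m creep '{"claw":[1.8,1.8,1.8],"dp":[[0,0,0.1],[0,0,0.15],[0,0,0.15]],"roll":[0,0,0]}' 
python3 -m creep '{"claw":[1.8,1.8,1.8],"dp":[[0,0,0.1],[0,0,0.1],[0,0,0.1]],"roll":[0,0,0]}'
```

```text
t: 20.2
tcp_pos: [0.5619, -0.0603, 0.0455]
tool_rot: [-0.07, 0.998, -0.0, 0.0]
force: [-1.2, 0.1, 4.8]
finger_gap: 0.247
t: 20.5
tcp_pos: [0.5619, -0.0603, 0.0454]
tool_rot: [-0.07, 0.998, -0.0, 0.0]
force: [-2.9, 1.1, 10.5]
finger_gap: 0.242
```

```bash
python3 -m creep '{"claw":[1.8,3.2,3.2,3.2,3.2],"dp":[[0,0,-0.15],[0,0,-0.15],[0,0,-0.15],[0,0,-0.15],[0,0,-0.15]],"roll":[0,0,0,0,0]}' 
python3 -m creep '{"claw":[3.2,3.2,3.2,3.2,3.2,3.2,3.2],"dp":[[0,0,-1],[0,0,-3],[0,0,-6],[0,0,-10],[0,0,-14],[0,0,-18],[0,0,-18]],"roll":[0,0,0,0,0,0,0]}'
python3 - <<'E'
from h import *
S=snap('wrist','w14.png'); plan(c2w(0.0,-.18,.25),-82); snap('top','t14.png')
P=cloud_w(S); C=np.stack([(P-CASE)@CX,(P-CASE)@CY,P[...,2]],-1)
m=np.zeros((480,640),bool);m[:, :]=1
hsv=cv2.cvtColor(S['image'],cv2.COLOR_RGB2HSV)
b=(hsv[...,1]>120)&(hsv[...,0]>18)&(hsv[...,0]<32)&(abs(C[...,0]+.04)<.05)&(abs(C[...,1]+.05)<.05)&(C[...,2]>.036)&(C[...,2]<.05)
q=C[b];print(len(q),q.mean(0),cv2.minAreaRect((q[:,:2]*1000).astype(np.float32)))
E
```

```text
t: 21.0
tcp_pos: [0.5619, -0.0603, 0.0452]
tool_rot: [-0.07, 0.998, 0.0, -0.0]
force: [-0.3, -0.8, 0.8]
finger_gap: 0.375
t: 21.7
tcp_pos: [0.5654, -0.0612, 0.2321]
tool_rot: [-0.07, 0.998, -0.002, 0.006]
force: [1.5, 0.5, 0.3]
finger_gap: 0.372
t 21.75 tcp [ 0.5636 -0.0607  0.2292] case [-0.0385 -0.0497  0.2292] psi -172.0 q6 -2.01 F [-0.7 -1.4 -0. ] gap 0.373
dp [ -3.87 -13.04  -2.  ] roll -1.571
360 [-0.04731274 -0.04254737  0.04161636] ((-42.998016357421875, -48.430564880371094), (44.028743743896484, 20.10616111755371), 0.02084527164697647)
```

View pics/w14.png

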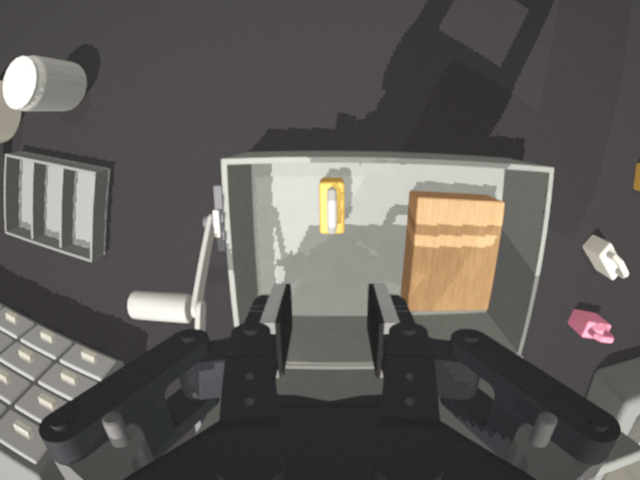

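Run:
```python
from h import *
S=load('wrist'); P=cloud_w(S); C=np.stack([(P-CASE)@CX,(P-CASE)@CY,P[...,2]],-1)
m=(C[...,1]<-.15)&(C[...,1]>-.2)&(abs(C[...,0])<.05)&(C[...,2]>.1)&(C[...,2]<.2)
q=C[m];print(len(q),np.median(q,0),np.percentile(q,[2,98],0).round(4))
m=(C[...,1]<-.13)&(C[...,1]>-.15)&(abs(C[...,0])<.09)&(C[...,2]>.07)&(C[...,2]<.2)
q=C[m];print(len(q),np.median(q,0),np.percentile(q,[2,98],0).round(4), np.polyfit(q[:,0],q[:,2],1))
plan(c2w(-.07,-.19,.27),188)
```

```text
1329 [-0.0003927  -0.16811581  0.15164278] [[-0.006  -0.187   0.142 ]
 [ 0.0104 -0.1507  0.1541]]
2248 [-0.01629254 -0.13738634  0.1250311 ] [[-0.0672 -0.1488  0.0922]
 [ 0.0157 -0.1303  0.1551]] [0.93430384 0.14113622]
t 21.8 tcp [ 0.5622 -0.0603  0.2271] case [-0.0399 -0.0491  0.2271] psi -172.0 q6 -2.01 F [-0.6  0.  -0.7] gap 0.375
dp [  2.99 -14.1   -4.28] roll -0.0
```

```bash
python3 -m creep '{"claw":[1.4,1.4,1.4,1.4,1.4,1.4,1.4,1.4,1.4,1.4,1.4,1.4],"dp":[[1,0,-2],[2,-1,-4.3],[3,-4,-4.3],[3,-8,-4.3],[3,-12,-4.3],[3,-14.1,-4.3],[3,-14.1,-4.3],[3,-14.1,-4.3],[3,-14.1,-4.3],[3,-14.1,-4.3],[3,-14.1,-4.3],[3,-14.1,-4.3]],"roll":[0,0,0,0,0.14,0.28,0.42,0.56,0.7,0.84,0.98,1.12]}' 
python3 -m creep '{"claw":[1.4,1.4,1.4,1.4,1.4,1.4,1.4,1.4,1.4,1.4,1.4,1.4],"dp":[[0,0,0],[0,0,0],[0,0,0],[0,0,0],[0,0,0],[0,0,0],[0,0,0],[0,0,0],[0,0,0],[0,0,0],[0,0,0],[0,0,0]],"roll":[0.14,0.28,0.42,0.56,0.7,0.84,0.98,1.12,1.26,1.4,1.54,1.68]}' 
python3 -m creep '{"claw":[1.4,1.4,1.4,1.4,1.4,1.4,1.4,1.4,1.4,1.4,1.4,1.4],"dp":[[0,0,0],[0,0,0],[0,0,0],[0,0,0],[0,0,0],[0,0,0],[0,0,0],[0,0,0],[0,0,0],[0,0,0],[0,0,0],[0,0,0]],"roll":[0.14,0.28,0.42,0.56,0.7,0.84,0.98,1.12,1.26,1.4,1.54,1.68]}' 
python3 -c "
from h import *
plan(c2w(.0045,-.176,.21),-82); snap('scene','s15.png')"
```

```text
t: 23.0
tcp_pos: [0.5505, -0.2035, 0.2662]
tool_rot: [0.474, 0.881, 0.0, -0.002]
force: [-0.1, -0.6, -0.3]
finger_gap: 0.165
t: 24.2
tcp_pos: [0.5505, -0.2034, 0.2662]
tool_rot: [0.972, 0.235, -0.002, -0.002]
force: [0.1, -0.7, -0.2]
finger_gap: 0.162
t: 25.4
tcp_pos: [0.5505, -0.2034, 0.2662]
tool_rot: [0.824, -0.567, -0.002, 0.0]
force: [0.9, -0.8, -0.6]
finger_gap: 0.165
t 25.4 tcp [ 0.5505 -0.2034  0.2662] case [-0.0714 -0.1891  0.2662] psi -69.0 q6 2.23 F [ 0.9 -0.8 -0.6] gap 0.165
dp [ 0.44 -7.7   5.6 ] roll 0.226
```

View pics/s15.png

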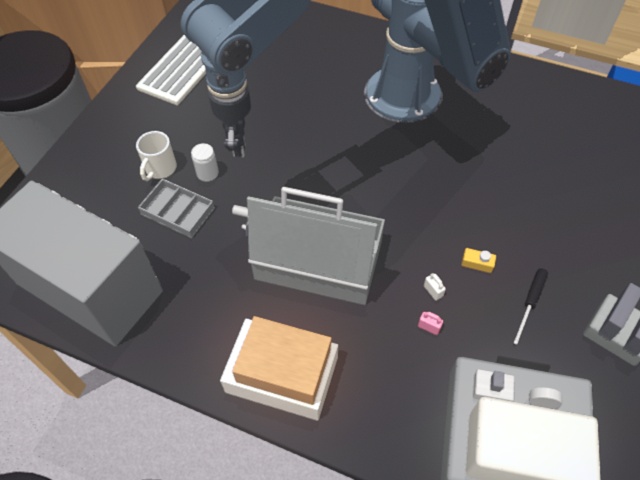

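```bash
python3 -m creep '{"claw":[1.4,1.4,1.4,1.4,1.4,1.4],"dp":[[0,-2,0],[0.2,-5,1],[0.4,-7.7,3],[0.44,-7.7,5.2],[0.44,-7.7,5.6],[0.44,-7.7,5.6]],"roll":[0.12,0.226,0.226,0.226,0.226,0.226]}' 
python3 -c "
from h import *
plan(c2w(.0045,-.176,.178),-82); S=snap('wrist','w16.png'); P=cloud_w(S); C=np.stack([(P-CASE)@CX,(P-CASE)@CY,P[...,2]],-1)
m=(C[...,1]<-.15)&(C[...,1]>-.2)&(abs(C[...,0])<.05)&(C[...,2]>.1)&(C[...,2]<.165)
q=C[m];print(len(q),np.median(q,0),np.percentile(q,[2,98],0).round(4))
"
```

```text
t: 26.05
tcp_pos: [0.6236, -0.1796, 0.2102]
tool_rot: [0.757, -0.653, -0.003, 0.001]
force: [1.1, 0.7, -1.3]
finger_gap: 0.164
t 26.05 tcp [ 0.6236 -0.1796  0.2102] case [ 0.0043 -0.1758  0.2102] psi -81.6 q6 2.54 F [ 1.1  0.7 -1.3] gap 0.164
dp [ 0.03 -0.04  3.22] roll 0.007
2572 [ 0.00352306 -0.17252559  0.15165873] [[-0.0055 -0.1888  0.1414]
 [ 0.0125 -0.1511  0.1539]]
```

View pics/w16.png

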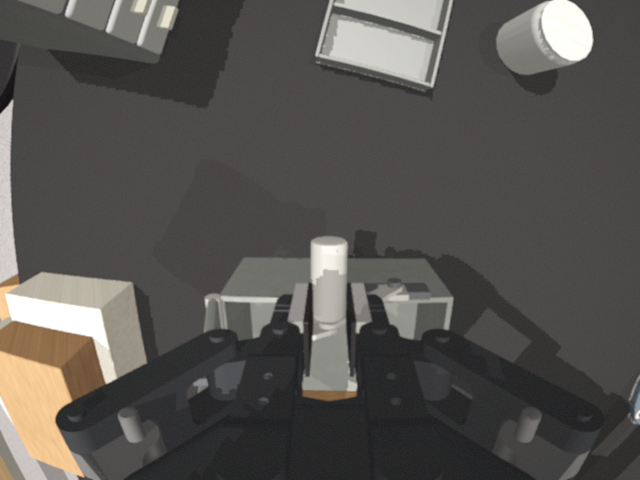

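```bash
python3 -m creep '{"claw":[1.4,1.4,1.4,1.4,1.4],"dp":[[0,0,1.5],[0,0,2.5],[0,0,3.2],[0,0,3.4],[0,0,3.4]],"roll":[0,0,0,0,0]}' 40
python3 -m creep '{"claw":[1.4,1.4,1.4],"dp":[[0,0,0.1],[0,0,0.2],[0,0,0.3]],"roll":[0,0,0]}'
```

```text
t: 26.6
tcp_pos: [0.6249, -0.1803, 0.1784]
tool_rot: [0.757, -0.654, -0.0, 0.0]
force: [-0.3, -0.0, 1.0]
finger_gap: 0.166
t: 26.9
tcp_pos: [0.6252, -0.1803, 0.1757]
tool_rot: [0.757, -0.654, 0.0, -0.0]
force: [-1.2, -1.2, -0.6]
finger_gap: 0.164
```

```bash
python3 -m creep '{"claw":[1.4,1.4,1.4],"dp":[[0,0,0.1],[0,0,0.2],[0,0,0.3]],"roll":[0,0,0]}'
python3 -m creep '{"claw":[1.4,1.4],"dp":[[0,0,0.1],[0,0,0.2]],"roll":[0,0]}'
```

```text
t: 27.2
tcp_pos: [0.625, -0.1802, 0.1723]
tool_rot: [0.757, -0.654, -0.0, 0.0]
force: [0.5, 0.0, -0.0]
finger_gap: 0.163
t: 27.4
tcp_pos: [0.625, -0.1802, 0.1703]
tool_rot: [0.757, -0.654, 0.0, 0.0]
force: [-0.7, 0.6, 1.3]
finger_gap: 0.16
```

```bash
python3 -m creep '{"claw":[1.4,1.4],"dp":[[0,0,0.1],[0,-0.05,0.2]],"roll":[0,0]}'
python3 -m creep '{"claw":[1.4,1.4],"dp":[[0,-0.1,0.07],[0,-0.2,0.15]],"roll":[0,0]}'
```

```text
t: 27.6
tcp_pos: [0.6258, -0.1803, 0.1694]
tool_rot: [0.757, -0.654, 0.0, -0.0]
force: [-0.5, 0.9, 6.9]
finger_gap: 0.166
t: 27.8
tcp_pos: [0.6278, -0.18, 0.1681]
tool_rot: [0.757, -0.654, 0.001, -0.0]
force: [-1.5, 0.1, 6.0]
finger_gap: 0.165
```

```bash
python3 -m creep '{"claw":[1.4,1.4,1.4,1.4,1.4,1.4],"dp":[[0,-0.17,0.18],[0,-0.33,0.36],[0,-0.48,0.55],[0,-0.62,0.74],[0,-0.76,0.94],[0,-0.89,1.14]],"roll":[0,0,0,0,0,0]}'
python3 -c "
from h import *
plan([0,0,0]); S=snap('wrist','w17.png'); P=cloud_w(S); C=np.stack([(P-CASE)@CX,(P-CASE)@CY,P[...,2]],-1)
m=(C[...,1]<-.18)&(C[...,1]>-.2)&(abs(C[...,0])<.06)&(C[...,2]>.08)&(C[...,2]<.165)
q=C[m];print(len(q),np.median(q,0),np.percentile(q,[2,98],0).round(4))
"
```

```text
t: 28.4
tcp_pos: [0.6381, -0.1787, 0.1573]
tool_rot: [0.757, -0.654, 0.002, -0.001]
force: [0.9, 1.7, 6.9]
finger_gap: 0.167
t 28.4 tcp [ 0.6381 -0.1787  0.1573] case [ 0.0188 -0.1768  0.1573] psi -81.7 q6 2.55 F [0.9 1.7 6.9] gap 0.167
dp [-26.95  60.62  15.41] roll 0
2950 [ 0.01628008 -0.18635475  0.1470725 ] [[-0.0013 -0.189   0.1256]
 [ 0.0378 -0.1807  0.1643]]
```

View pics/w17.png

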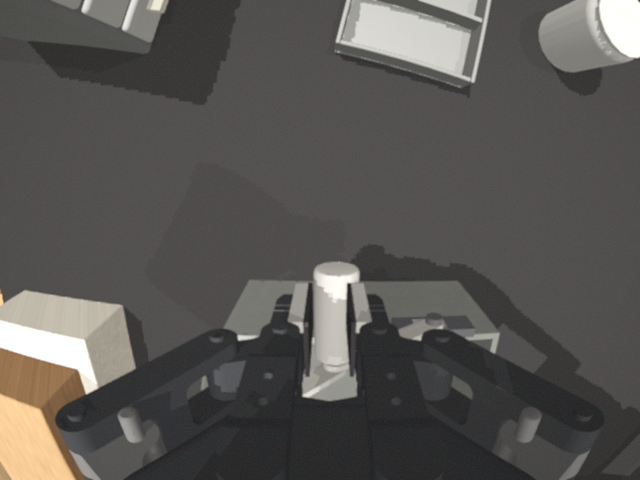

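```bash
python3 -m creep '{"claw":[1.4,1.4,1.4,1.4,1.4,1.4],"dp":[[0,-0.13,0.21],[0,-0.25,0.42],[0,-0.36,0.64],[0,-0.46,0.86],[0,-0.55,1.08],[0,-0.62,1.31]],"roll":[0,0,0,0,0,0]}'
python3 -m creep '{"claw":[1.4,1.4,1.4],"dp":[[0,-0.06,0.2],[0,-0.1,0.36],[0,-0.13,0.46]],"roll":[0,0,0]}'
python3 -c "
from h import *
plan([0,0,0]); snap('scene','s18.png');S=snap('wrist','w18.png')
im=cv2.imread('pics/s18.png'); cv2.imwrite('pics/c18.png',cv2.resize(im[130:310,210:410],None,fx=3.5,fy=3.5,interpolation=cv2.INTER_CUBIC))
"
```

```text
t: 29.05
tcp_pos: [0.6457, -0.1777, 0.1453]
tool_rot: [0.756, -0.654, 0.004, -0.002]
force: [2.4, 2.6, 9.2]
finger_gap: 0.166
t: 29.35
tcp_pos: [0.6476, -0.1776, 0.1409]
tool_rot: [0.756, -0.654, 0.004, -0.003]
force: [4.0, 3.3, 10.4]
finger_gap: 0.164
t 29.35 tcp [ 0.6476 -0.1776  0.1409] case [ 0.0283 -0.1771  0.1409] psi -81.7 q6 2.56 F [ 4.   3.3 10.4] gap 0.164
dp [-26.97  61.64  13.43] roll 0
```

View pics/c18.png

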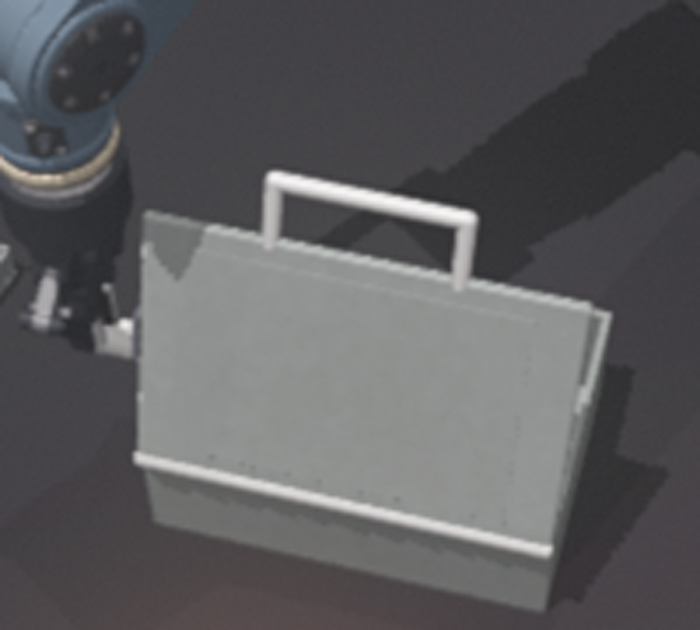

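View pics/w18.png

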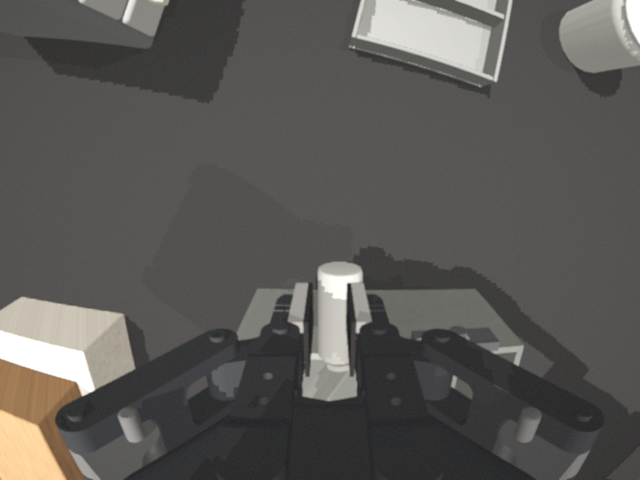

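```bash
python3 -m creep '{"claw":[1.4,1.4,1.4],"dp":[[0,-0.02,0.2],[0,-0.05,0.35],[0,-0.05,0.5]],"roll":[0,0,0]}'
python3 - <<'E'
from h import *
plan([0,0,0]); S=snap('wrist'); P=cloud_w(S); C=np.stack([(P-CASE)@CX,(P-CASE)@CY,P[...,2]],-1)
m=np.zeros((480,640),bool);m[262:285,315:370]=1
m&=(C[...,1]<-.178)&(C[...,1]>-.2)&(C[...,2]>.08)&(C[...,2]<.14)
q=C[m];print('peg',len(q),np.median(q,0),np.percentile(q,[2,98],0).round(4))
s=snap('scene'); P=cloud(s); C=np.stack([(P-CASE)@CX,(P-CASE)@CY,P[...,2]],-1)
m=(abs(C[...,1])<.1)&(C[...,2]>.12)&(C[...,2]<.24)&(C[...,0]>-.05)&(C[...,0]<.09)
q=C[m]; k=np.polyfit(q[:,2],q[:,0],1); print('lid angle',np.pi/2-np.arctan(-k[0]),len(q),k)
E
```

```text
t: 29.75
tcp_pos: [0.6468, -0.178, 0.1355]
tool_rot: [0.757, -0.654, 0.003, -0.001]
force: [1.0, 0.4, 7.9]
finger_gap: 0.164
t 29.75 tcp [ 0.6468 -0.178   0.1355] case [ 0.0275 -0.1774  0.1355] psi -81.7 q6 2.56 F [1.  0.4 7.9] gap 0.164
dp [-27.04  61.49  13.08] roll 0
peg 885 [ 0.02418796 -0.18826126  0.11366456] [[ 0.0151 -0.1891  0.1018]
 [ 0.0329 -0.1848  0.121 ]]
lid angle 1.132457976322325 5328 [-0.46875218  0.13773959]
```

```bash
python3 -m creep '{"claw":[1.4,1.4,1.4,1.4],"dp":[[0,0.05,-0.2],[0,0.05,-0.5],[0,0.1,-0.9],[0,0.1,-1.2]],"roll":[0,0,0,0]}'
cat > m.py <<'E'
from h import *
plan([0,0,0]); S=snap('wrist'); P=cloud_w(S); C=np.stack([(P-CASE)@CX,(P-CASE)@CY,P[...,2]],-1)
m=np.zeros((480,640),bool);m[245:285,305:375]=1
m&=(C[...,1]<-.178)&(C[...,1]>-.2)&(C[...,2]>.08)&(C[...,2]<.16)
q=C[m]
if len(q): print('peg',len(q),np.median(q,0),np.percentile(q,[2,98],0).round(4))
s=snap('scene','last.png'); P=cloud(s); C=np.stack([(P-CASE)@CX,(P-CASE)@CY,P[...,2]],-1)
m=(abs(C[...,1])<.1)&(C[...,2]>.12)&(C[...,2]<.24)&(C[...,0]>-.05)&(C[...,0]<.09)
q=C[m]; k=np.polyfit(q[:,2],q[:,0],1); print('lid angle',np.pi/2-np.arctan(-k[0]),len(q),k)
E
python3 m.py
python3 -c "
from h import *
im=cv2.imread('pics/last.png'); cv2.imwrite('pics/c19.png',cv2.resize(im[130:310,210:410],None,fx=3.5,fy=3.5,interpolation=cv2.INTER_CUBIC))
"
```

```text
t: 30.25
tcp_pos: [0.643, -0.1775, 0.1449]
tool_rot: [0.757, -0.654, -0.0, 0.0]
force: [0.2, -0.5, 0.1]
finger_gap: 0.166
t 30.25 tcp [ 0.643  -0.1775  0.1449] case [ 0.0239 -0.1763  0.1449] psi -81.7 q6 2.56 F [ 0.2 -0.5  0.1] gap 0.166
dp [-26.88  61.04  14.52] roll 0
peg 1273 [ 0.02420195 -0.18632667  0.11533401] [[ 0.0132 -0.189   0.1025]
 [ 0.0333 -0.1798  0.1307]]
lid angle 1.1332116827573289 5286 [-0.46783319  0.13758584]
```

View pics/c19.png

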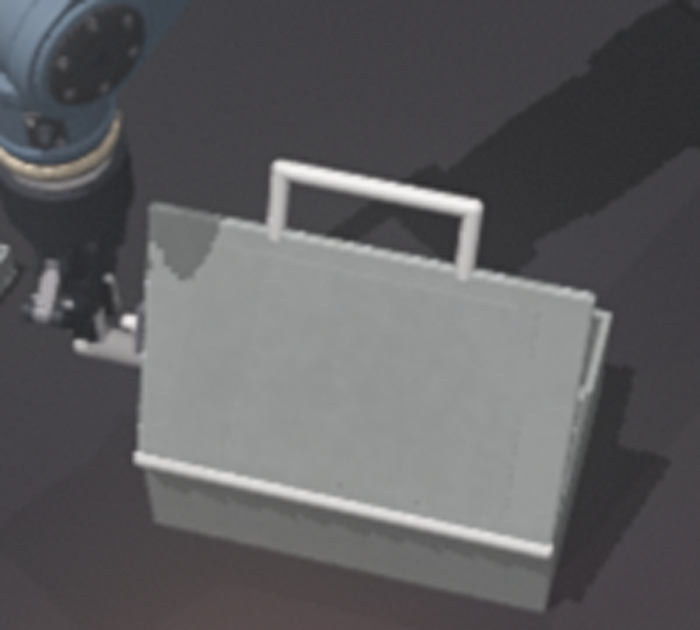

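```bash
python3 - <<'E'
from h import *
for n in ('scene',):
    s=load(n); P=cloud(s); C=np.stack([(P-CASE)@CX,(P-CASE)@CY,P[...,2]],-1)
    m=(abs(C[...,1])<.045)&(C[...,2]>.27)&(C[...,2]<.33)&(abs(C[...,0])<.06)
    q=C[m]; print(len(q),np.median(q,0),np.percentile(q,[5,95],0).round(4))
E
python3 -m creep '{"claw":[2,2.5,3,3.2,3.2,3.2,3.2,3.2,3.2,3.2,3.2,3.2],"dp":[[0,0,-3],[0,1,-7],[0,4,-11],[0,8,-15],[0,11,-19],[0,11,-23],[0,11,-23],[0,11,-23],[0,11,-23],[0,11,-23],[0,11,-23],[0,11,-23]],"roll":[0,0,0,0,-0.14,-0.28,-0.42,-0.56,-0.7,-0.84,-0.98,-1.12]}'
python3 -m creep '{"claw":[3.2,3.2,3.2,3.2,3.2,3.2,3.2,3.2,3.2,3.2,3.2,3.2],"dp":[[0,0,0],[0,0,0],[0,0,0],[0,0,0],[0,0,0],[0,0,0],[0,0,0],[0,0,0],[0,0,0],[0,0,0],[0,0,0],[0,0,0]],"roll":[-0.14,-0.28,-0.42,-0.56,-0.7,-0.84,-0.98,-1.12,-1.26,-1.4,-1.54,-1.68]}' 
python3 m.py
```

```text
236 [0.00093864 0.00055569 0.28919367] [[-0.0047 -0.0405  0.2845]
 [ 0.0042  0.0406  0.2933]]
t: 31.55
tcp_pos: [0.5342, -0.1934, 0.3747]
tool_rot: [0.989, -0.149, -0.0, -0.0]
force: [-0.4, -0.3, -0.3]
finger_gap: 0.374
t: 32.75
tcp_pos: [0.5342, -0.1934, 0.3747]
tool_rot: [0.771, 0.637, -0.0, -0.0]
force: [-0.8, 0.5, 0.2]
finger_gap: 0.373
t 32.75 tcp [ 0.5342 -0.1934  0.3747] case [-0.0861 -0.1769  0.3747] psi 79.1 q6 -0.35 F [-0.8  0.5  0.2] gap 0.373
dp [  8.88 -56.1   37.49] roll 0
lid angle 1.1326360986694064 5286 [-0.46853494  0.13772318]
```

```bash
python3 -c "
from h import *
plan(c2w(0.0,0,.345),98)"
```

```text
t 32.85 tcp [ 0.5342 -0.1934  0.3747] case [-0.0861 -0.1769  0.3747] psi 78.8 q6 -0.35 F [-1.2 -0.3  0.1] gap 0.371
dp [19.54  2.3   2.97] roll -0.336
```

```bash
python3 -m creep '{"claw":[3.2,3.2,3.2,3.2,3.2,3.2,3.2,3.2],"dp":[[4,0.5,0],[8,1,0],[12,1.5,0],[16,2,1],[19.54,2.3,2],[19.54,2.3,3],[19.54,2.3,3],[19.54,2.3,3]],"roll":[-0.1,-0.2,-0.3,-0.336,-0.336,-0.336,-0.336,-0.336]}' 
python3 -c "
from h import *
plan(c2w(0.0,0,.287),98)
S=snap('wrist','w20.png')
P=cloud_w(S); C=np.stack([(P-CASE)@CX,(P-CASE)@CY,P[...,2]],-1)
m=(C[...,2]>.27)&(C[...,2]<.31)&(abs(C[...,1])<.05)&(abs(C[...,0])<.03)
q=C[m];print(len(q),np.median(q,0),np.percentile(q,[5,95],0).round(4))
"
```

```text
t: 33.65
tcp_pos: [0.5948, -0.0071, 0.3447]
tool_rot: [0.657, 0.754, -0.0, -0.0]
force: [-0.4, 0.1, 0.5]
finger_gap: 0.377
t 33.65 tcp [ 0.5948 -0.0071  0.3447] case [-2.000e-04 -9.000e-04  3.447e-01] psi 97.9 q6 -0.34 F [-0.4  0.1  0.5] gap 0.377
dp [0.09 0.02 5.77] roll -0.002
3511 [-0.00087007  0.00543791  0.29110537] [[-0.0057 -0.044   0.2883]
 [ 0.0035  0.0458  0.2925]]
```

View pics/w20.png

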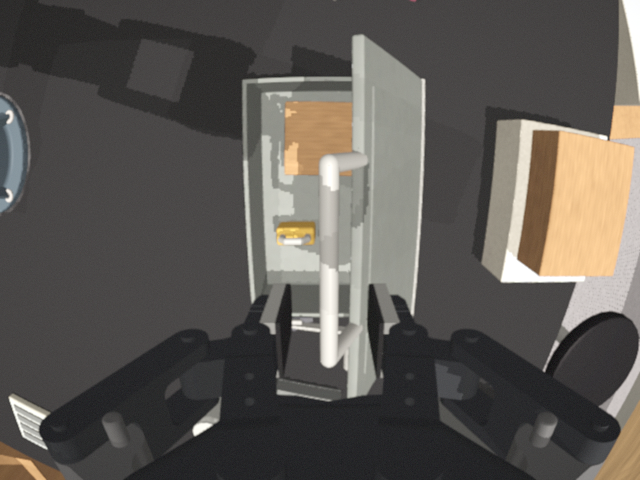

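```bash
python3 -m creep '{"claw":[2.6,2.6,2.6,2.6,2.6,2.6,0.5,0.5,0.5,0.5,0.5],"dp":[[0.05,-0.03,1],[0.05,-0.05,2.5],[0.05,-0.05,4],[0.05,-0.05,5],[0.05,-0.05,5.7],[0.05,-0.05,5.7],[0.05,-0.05,5.7],[0.05,-0.05,5.7],[0.05,-0.05,5.7],[0.05,-0.05,5.7],[0.05,-0.05,5.7]],"roll":[0,0,0,0,0,0,0,0,0,0,0]}' 30
python3 m.py
```

```text
t: 34.8
tcp_pos: [0.5947, -0.0061, 0.2884]
tool_rot: [0.656, 0.755, 0.0, 0.001]
force: [-0.8, -1.1, 2.1]
finger_gap: 0.098
t 34.8 tcp [ 0.5947 -0.0061  0.2884] case [-1.000e-04  1.000e-04  2.884e-01] psi 98.0 q6 -0.34 F [-0.8 -1.1  2.1] gap 0.098
dp [  8.93 -58.83  28.77] roll 0
lid angle 1.1350641929059282 5276 [-0.46557718  0.13747391]
```

```bash
python3 -c "
import numpy as np
for a in list(np.arange(1.12,.0,-.04)):
  print(round(a,3),round((.0855-.213*np.cos(a)+.0001)*100,2),round(-(.0933+.213*np.sin(a)-.2884)*100,2))"
python3 -m creep '{"claw":[0.5,0.5,0.5,0.5,0.5],"dp":[[0,-0.35,0.17],[0,-0.72,0.34],[0,-1.47,0.75],[0,-1.47,0.75],[0,-1.47,0.75]],"roll":[0,0,0,0,0]}' 30
```

```text
1.12 -0.72 0.34
1.08 -1.48 0.72
1.04 -2.22 1.14
1.0 -2.95 1.59
0.96 -3.66 2.06
0.92 -4.34 2.56
0.88 -5.01 3.09
0.84 -5.66 3.65
0.8 -6.28 4.23
0.76 -6.88 4.84
0.72 -7.45 5.47
0.68 -8.0 6.12
0.64 -8.52 6.79
0.6 -9.02 7.48
0.56 -9.49 8.2
0.52 -9.92 8.93
0.48 -10.33 9.67
0.44 -10.71 10.44
0.4 -11.06 11.22
0.36 -11.37 12.01
0.32 -11.66 12.81
0.28 -11.91 13.62
0.24 -12.13 14.45
0.2 -12.32 15.28
0.16 -12.47 16.12
0.12 -12.59 16.96
0.08 -12.67 17.81
0.04 -12.72 18.66
-0.0 -12.74 19.51
t: 35.4
tcp_pos: [0.579, -0.0083, 0.2803]
tool_rot: [0.656, 0.755, -0.001, -0.0]
force: [-2.7, -2.6, 5.9]
finger_gap: 0.1
```

```bash
python3 -m creep '{"claw":[0.5,0.5,0.5,0.5,0.5,0.5,0.5,0.5,0.5,0.5,0.5,0.5],"dp":[[0,-0.75,0.39],[0,-1.48,0.84],[0,-2.19,1.31],[0,-2.87,1.81],[0,-3.54,2.34],[0,-4.19,2.9],[0,-4.81,3.48],[0,-5.41,4.09],[0,-5.98,4.72],[0,-6.53,5.37],[0,-7.05,6.04],[0,-7.05,6.04]],"roll":[0,0,0,0,0,0,0,0,0,0,0,0]}' 30
python3 -c "
from h import *
plan([0,0,0]); S=snap('scene','s21.png')
"
```

```text
t: 36.6
tcp_pos: [0.5086, -0.0179, 0.2184]
tool_rot: [0.656, 0.755, -0.001, -0.001]
force: [2.1, -2.7, -5.7]
finger_gap: 0.108
t 36.6 tcp [ 0.5086 -0.0179  0.2184] case [-0.0871  0.0004  0.2184] psi 98.0 q6 -0.39 F [ 2.1 -2.7 -5.7] gap 0.108
dp [  8.86 -50.04  22.  ] roll 0
```

View pics/s21.png

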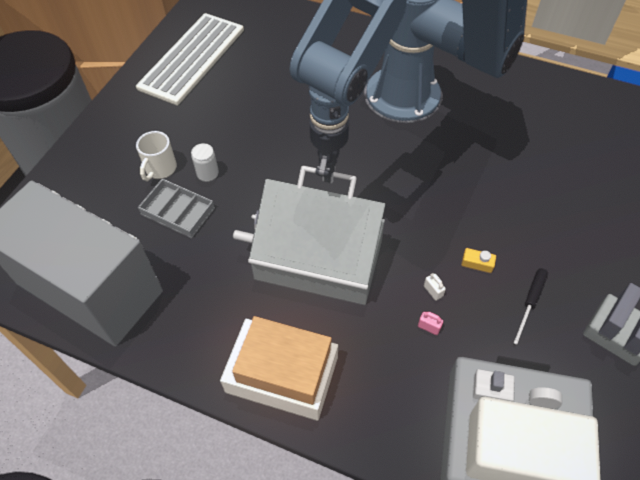

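```bash
python3 -m creep '{"claw":[0.5,0.5,0.5,0.5,0.5,0.5,0.5,0.5,0.5,0.5,0.5,0.5],"dp":[[0,-0.5,0.69],[0,-0.97,1.41],[0,-1.4,2.14],[0,-1.81,2.88],[0,-2.19,3.65],[0,-2.54,4.43],[0,-2.85,5.22],[0,-3.14,6.02],[0,-3.39,6.83],[0,-3.61,7.66],[0,-3.8,8.49],[0,-3.8,8.49]],"roll":[0,0,0,0,0,0,0,0,0,0,0,0]}' 30
python3 -c "
from h import *
plan([0,0,0])
"
```

```text
t: 37.85
tcp_pos: [0.4724, -0.0229, 0.1337]
tool_rot: [0.656, 0.755, 0.0, -0.0]
force: [4.1, 2.6, -5.2]
finger_gap: 0.104
t 37.85 tcp [ 0.4724 -0.0229  0.1337] case [-0.1236  0.0005  0.1337] psi 98.0 q6 -0.43 F [ 4.1  2.6 -5.2] gap 0.104
dp [  8.84 -46.45  13.41] roll 0
```

```bash
python3 -m creep '{"claw":[0.5,0.5,0.5,0.5,0.5,0.5,0.5,0.5,0.5,0.5],"dp":[[0,-0.08,0.42],[0,-0.15,0.84],[0,-0.21,1.26],[0,-0.27,1.68],[0,-0.31,2.1],[0,-0.35,2.5],[0,-0.38,2.8],[0,-0.39,3.1],[0,-0.4,3.3],[0,-0.4,3.3]],"roll":[0,0,0,0,0,0,0,0,0,0]}' 30
python3 -m creep '{"claw":[0.5,0.5,0.5],"dp":[[0,0,0.1],[0,0,0.2],[0,0,0.25]],"roll":[0,0,0]}' 30
```

```text
t: 38.85
tcp_pos: [0.469, -0.0235, 0.1017]
tool_rot: [0.656, 0.755, 0.0, 0.0]
force: [4.4, 4.3, -4.1]
finger_gap: 0.103
t: 39.15
tcp_pos: [0.469, -0.0235, 0.1]
tool_rot: [0.656, 0.755, 0.0, 0.001]
force: [2.6, 4.2, 9.0]
finger_gap: 0.103
```

```bash
python3 -m creep '{"claw":[0.5,0.5],"dp":[[0,0,0.05],[0,0,0.1]],"roll":[0,0]}' 30
python3 - <<'E'
from h import *
def lid(S):
    P=cloud(S); C=np.stack([(P-CASE)@CX,(P-CASE)@CY,P[...,2]],-1)
    m=(abs(C[...,0])<.07)&(abs(C[...,1])<.11)&(C[...,2]>.08)&(C[...,2]<.15)
    q=C[m]; return np.polyfit(q[:,0],q[:,2],1),len(q)
import cv2
print(lid(load('top')) if 0 else '')
print('now',lid(snap('scene','s22.png')))
E
```

```text
t: 39.35
tcp_pos: [0.469, -0.0235, 0.0998]
tool_rot: [0.656, 0.755, 0.0, 0.001]
force: [1.8, 3.9, 13.7]
finger_gap: 0.102

now (array([-0.00056041,  0.10046472]), 5376)
```

```bash
python3 -m creep '{"claw":[0.5,0.5,3.2,3.2,3.2,3.2],"dp":[[0,0,-0.1],[0,0,-0.2],[0,0,-0.2],[0,0,-0.2],[0,0,-0.2],[0,0,-0.2]],"roll":[0,0,0,0,0,0]}' 30
python3 -m creep '{"claw":[3.2,3.2,3.2,3.2,3.2,3.2,3.2],"dp":[[0,0,-2],[0,0,-5],[0,-3,-9],[0,-6,-13],[0,-8,-16],[0,-8,-16],[0,-8,-16]],"roll":[0,0,0,0,0,0,0]}'
python3 - <<'E'
from h import *
S=snap('scene','s23.png'); plan([0,0,0]); snap('top','t23.png'); 
P=cloud(S); C=np.stack([(P-CASE)@CX,(P-CASE)@CY,P[...,2]],-1)
m=(abs(C[...,0])<.07)&(abs(C[...,1])<.11)&(C[...,2]>.08)&(C[...,2]<.15)
q=C[m]; print(np.polyfit(q[:,0],q[:,2],1))
m=(C[...,1]<-.15)&(C[...,1]>-.2)&(abs(C[...,0])<.09)&(C[...,2]>.015)&(C[...,2]<.25);q=C[m];print('peg',np.median(q,0))
E
```

```text
t: 40.0
tcp_pos: [0.4678, -0.0237, 0.1004]
tool_rot: [0.656, 0.755, -0.0, -0.001]
force: [0.1, 0.1, 0.0]
finger_gap: 0.377
t: 40.7
tcp_pos: [0.3894, -0.035, 0.261]
tool_rot: [0.656, 0.755, 0.0, 0.001]
force: [-0.2, -0.9, -0.5]
finger_gap: 0.375
t 40.75 tcp [ 0.3894 -0.0349  0.2602] case [-2.075e-01  2.000e-04  2.602e-01] psi 98.0 q6 -0.52 F [-0.1 -0.4  0.2] gap 0.372
dp [  8.88 -38.08  26.01] roll 0
[-0.00084305  0.1004759 ]
peg [-0.02009717 -0.16979572  0.03096371]
```

View pics/s23.png

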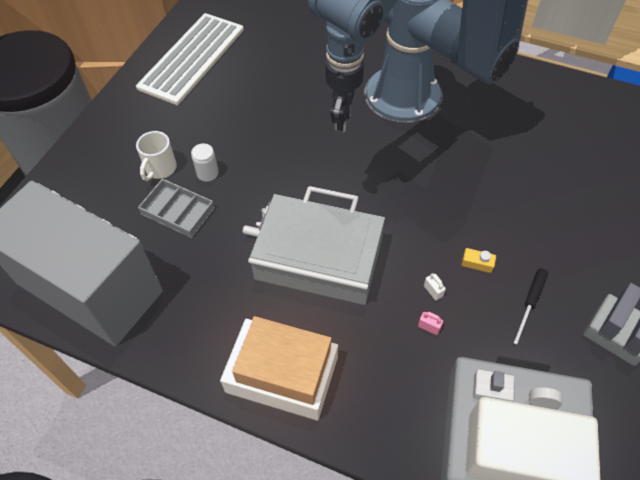

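The scene picture shows the lid shut flat (px 318,238) and the stay folded as at the start (peg px 252,231). Nothing else has moved and the gripper is clear, so I'm handing in.

```bash
python3 -c "
from station import workorder; print(workorder.sign_off())"
```

```text
the job is handed in; nothing more can be done
None
```

The padlock is in the case with the lid fully shut, and the job is handed in at about 41 s of the 72 s allowed.

- **Opening the lid:** I raised it by the bar handle until it met the firm stop. At the stop the wrist read under 10 N (about 5 N of it pull on the lid). Easing off let the stay snap over, and the lid then held by itself after I let go.
- **Padlock:** I took the brass one with the hoop, not the white or pink look-alike or the lock body. It stands on the empty part of the floor, and the wrist view showed it upright with its body top at about 42 mm, as it should be.
- **Breaking the stay:** I pressed the peg with about 6–11 N. The stay broke and the lid stayed at about 1.13 rad, still holding when I backed off.
- **Closing:** I lowered the lid by the handle until it seated.

**Last checks:** the lid top is flat at 100.5 mm and the stay is folded as it was at the start. The other objects look untouched in the scene picture, and the gripper is clear.

**Caveats:**
- Midway up, at about 1.0 rad, the wrist force reached about 20 N. It pointed along the lid towards the hinge, before the stay was straight, because my arc was about 3 mm off. I corrected it.
- When the lid closed I pressed it onto the rim with about 14 N.
- I did not measure the stay's foot directly for slip; I saw no sign of it.

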